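# Put the meat grinder head together for coarse mince

## Task

The washed meat grinder head stands propped on its feed neck; put it together for coarse mince. Seat the four-armed knife right down on the square foot of the slanting spindle, then lay the plate with the few large holes flat on the knife with its two rim notches over the locating lugs, and last slip the locking ring over both and turn it clockwise to its stop, so that its ears line up with the feed neck. Leave the plate with the many small holes on the board, and do not shift or knock over the other things on the worktop.

Things in the scene. Friction and masses are not known exactly. Their poses are not given: they have to be found in the camera images.
- grinder_mouth: open upper end of the cast aluminium grinder head, which stands fast, leaning 30 degrees from vertical, mouth centre 128 mm up. Origin: centre of the flat mouth face, 72 mm across; z runs along the spindle, 30 degrees from vertical; -x is the side it leans to and the feed neck's. Barrel 68 mm thick, 130 mm long along -z, rear flange on the worktop.
- spindle_tip (a point): tip of the steel spindle, 42 mm from the mouth face along z. From the face up: a square foot 12 mm wide to 8 mm (its sides face the mouth's x and y), tapering to round by 11 mm; then a round pin 12 mm thick, tapered to 5 mm over its last 8 mm.
- locating_lug (a point): top of one of two locating lugs on the mouth's rim, at its +y (this one) and -y: 6 mm wide, 21 mm tall, tapered over the top 4 mm, from 31.8 to 36 mm off the axis.
- bayonet_ramp (a point): middle of one of two bayonet ramps outside the mouth, at its -x (this one, neck side) and +x: 50 degrees wide, out to 41.5 mm from the axis, 4 to 9 mm below the face, with a stop just past its clockwise end (clockwise as seen looking down on the mouth).
- neck_rim (a point): centre of the open rim of the feed neck, on which the head is propped. The neck stands square to the barrel toward the mouth's -x, 44 mm thick, flared to 56 mm, 100 mm out from the axis, its centre line 62 mm below the mouth face.
- knife: steel knife, a flat cross of four equal arms, 60 mm tip to tip, 12 mm thick, lying on the board. Origin: centre of its underside, z up; arms along x and y, tips flat and 9 mm wide. Hub 28 mm with a square through hole 15 mm wide, its corners toward the arms. Seated: underside on the mouth face, arms half-way between the mouth's x and y, any of four turns, 15 degrees of error allowed.
- coarse_plate: steel plate 68 mm across, 10 mm thick, with eight 11 mm holes round a centre hole of 15 mm, lying on the board. Origin: centre of its underside, z up; rim notches at +y and -y. Seated: underside on the knife, 12 mm from the mouth face, y along the mouth's y either way round, notches over the locating lugs; not keyed, it would stand on the lugs at 21 mm.
- plate_notch (a point): outer upper edge of the coarse plate's +y notch (34 mm from its centre, 10 mm up). Both notches are 13 mm wide and 3.5 mm deep.
- fine_plate: the same plate but with many small holes of 4.5 mm: not needed, stays on the board. Origin: centre of its underside. Knife and the two plates lie in a row along the board in any order, 100 mm or more between centres.
- lock_ring: aluminium bayonet locking ring, wide end down on the worktop, 60 mm tall, about 0.24 kg. Origin: centre of its lower edge, z up. Skirt 93 mm across, 87 inside, 43 mm tall; its inner lip, 38 mm up, comes to lie on the plate, with the lower edge then 16 mm below the mouth face. Inside the lower edge, at +x and -x, are two lugs 50 degrees wide, 5 mm tall, reaching in to 38.2 mm from the axis.
- ring_nose (a point): centre of the ring's top, 60 mm above its lower edge. The nose is twelve-sided, 66 mm across flats (one pair faces the ring's +x and -x), from 43 to 60 mm up, with a 48 mm opening: the place to grip it.
- ring_ear (a point): outer end of the ring's +x ear. The ears at +x and -x reach 55 mm from the axis, 4 to 22 mm up, over the lugs. The ring slips on when its ears stand 50 to 120 degrees anticlockwise (looking down on the mouth) of the feed neck's line, and is then turned clockwise, freely, till its lugs meet the stops and its x lies along the mouth's x, either way round.
- chopping_board: wooden board 230 x 340 mm, 22 mm thick, fixed; origin at the centre of its underside, long side along y. Knife and plates lie on it.
- spice_jar_1: glass spice jar with a black cap, 41 mm thick, 105 mm tall, upright, loose, between board and grinder; origin at the centre of its underside. To be left alone.
- spice_jar_2: glass spice jar with a brown cap, 41 mm thick, 105 mm tall, upright, loose, between board and grinder nearer the robot; origin at the centre of its underside. To be left alone.
- salt_shaker: salt shaker, 44 mm thick, 90 mm tall, upright, loose, behind the grinder; origin at the centre of its underside. To be left alone.

How it is judged (in metres and radians):
On the way, in this order (a step that is already met when the one before it is completed fails the run):
1. the knife is seated on the square of the spindle (x of knife in the frame of grinder_mouth between -0.005 and 0.005 m and y of knife in the frame of grinder_mouth between -0.005 and 0.005 m and z of knife in the frame of grinder_mouth between -0.003 and 0.003 m and angle between the z axis of knife and the z axis of grinder_mouth, either way round below 0.12 rad), for 0.2 s.
2. the coarse plate lies flat on the knife, keyed by the lugs (all of step 1 and x of coarse_plate in the frame of grinder_mouth between -0.005 and 0.005 m and y of coarse_plate in the frame of grinder_mouth between -0.005 and 0.005 m and z of coarse_plate in the frame of grinder_mouth between 0.009 and 0.0155 m and angle between the z axis of coarse_plate and the z axis of grinder_mouth, either way round below 0.12 rad), for 0.2 s.
3. the locking ring is down over both (x of coarse_plate in the frame of grinder_mouth between -0.005 and 0.005 m and y of coarse_plate in the frame of grinder_mouth between -0.005 and 0.005 m and z of coarse_plate in the frame of grinder_mouth between 0.009 and 0.0155 m and angle between the z axis of each of coarse_plate, lock_ring and the z axis of grinder_mouth, either way round below 0.12 rad and x of lock_ring in the frame of grinder_mouth between -0.006 and 0.006 m and y of lock_ring in the frame of grinder_mouth between -0.006 and 0.006 m and z of lock_ring in the frame of grinder_mouth between -0.02 and -0.0125 m), for 0.1 s.
At the end, for the whole second after the job is handed in: Knife (within 3 mm), coarse plate (keyed, within 3.5 mm) and ring seated, ears within 0.3 rad of the feed neck line; all within 6 mm of the axis, 0.12 rad square to it, let go, at rest. Fine plate within 20 mm, jars and salt shaker within 30 mm of their places (all of step 1 and all of step 3 and angle between the x axis of lock_ring and the x axis of grinder_mouth, either way round below 0.3 rad and linear speed of each of knife, coarse_plate, lock_ring below 0.02 m/s and contact force between each of knife, coarse_plate, lock_ring and the fingers below 0.05 N and distance of fine_plate from where it was at the start of the episode below 0.02 m and distance of each of spice_jar_1, spice_jar_2, salt_shaker from where it was at the start of the episode below 0.03 m); the robot touches nothing.
It fails at once if the fine plate was moved (distance of fine_plate from where it was at the start of the episode above 0.03 m).
It fails at once if the spice jar 1 was shifted or knocked over (distance of spice_jar_1 from where it was at the start of the episode above 0.04 m or angle between spice_jar_1's own z axis and vertical above 0.5 rad).
It fails at once if the spice jar 2 was shifted or knocked over (distance of spice_jar_2 from where it was at the start of the episode above 0.04 m or angle between spice_jar_2's own z axis and vertical above 0.5 rad).
It fails at once if the salt shaker was shifted or knocked over (distance of salt_shaker from where it was at the start of the episode above 0.04 m or angle between salt_shaker's own z axis and vertical above 0.5 rad).
It also fails if it takes over 72 s, if anything falls off the work surface, if the arm or the gripper's body presses on something with over 40 N, if the wrist force passes 120 N, or if a joint passes its speed limit or range.

## Robot

A 7-joint arm with a two-finger parallel gripper is mounted at the origin on a cart in front of the work surface, level with it; the furniture and walls round the work are solid. World frame = base frame: x ahead of the robot, y to its left, z up, the work surface at z = 0. Lengths are in mm, angles in rad, forces in N, time in s.
With the tool pointing down it reaches from about 400 to 850 mm from the base axis. Payload 4.5 kg.
Tool frame: the origin (TCP) lies on the centre line of the jaws, within the pads' length; the fingertips stand 14 mm ahead of it and the grasp point (between the pads) lies 5 mm behind it (env.finger_overhang is the distance from the TCP to the fingertips, in mm); z points along the fingers, y is the direction in which the jaws open and shut (so a half turn about z gives the same grasp; the last joint's range is limited). The gripper opens to 85 mm and grips with 20 to 120 N. Pads are 22 mm wide; open, the fingers measure 114 mm over their backs; the gripper's body (76 mm by 85 mm) begins 54 mm behind the grasp point. The pads swing forward as they close: fully open they stand 13 mm farther back than shut.
Start: joints at [-1.175, 0.689, -0.195, 1.565, 0.157, 0.902, -0.215], TCP at [221.206, 584.569, 245.317] pointing down, gripper open.
Joint ranges: [-3.01, 3.01], [-0.46, 2.08], [-1.47, 1.51], [0.13, 2.56], [-1, 4.14], [0.04, 2.09], [-2.66, 2.66]. Speed limits (rad/s): [2.57, 2.57, 3.14, 3.14, 3.14, 3.14, 3.14].

## Interface

Orientations are given as a unit quaternion [w, x, y, z].
In Python, from plant import env gives the robot as it stands.
- The arm moves only by the shell command python3 -m jog 'ROWS' [FORCE]. ROWS is JSON, one flat list of numbers, 7 for each row, row after row: the turn, a rotation vector about the world's x, y, z in degrees, then the shift along the world's x, y, z in units of 50 mm (1.0 is 50 mm), then the gripper command: -1 is fully open, 1 is shut, values between are in proportion. A call has 1 to 20 rows; each row is the pose to reach, as a shift and turn from the pose commanded when the call began; what a row does not reach only later rows make up. A row lasts 1/8 s, in which the tool goes at most 62.5 mm and 10.7 degrees, less where a joint would pass 70% of its speed; a pose out of reach is approached as far as the arm can. A call with a gripper value outside its range is refused whole. The fingers move at their own pace and stop on an object; FORCE is the grip in N (left out, the last holds). Time passes only in rows, so rows that repeat a pose let the fingers close. It gives the time, the measured TCP pose, the force and the opening at its end, in the units of the state.
- env.observe(): the state, without advancing time (a new reading comes with each control period).
- env.get_image(name): name is "side" or "top" or "wrist"; returns the picture (480x640x3 uint8, red, green, blue); there is no depth.
- env.camera_info(name): a dict with "mtx" (3x3 intrinsics, pixels), "k1" (the pictures are not rectified: a ray, as slopes to the right and down, at radius r is drawn at 1 + k1 r^2 times it, then the intrinsics apply), "T" (4x4, takes a point from camera to world coordinates); the wrist camera has in their place "T_tool_cam" (4x4, takes a point from camera to tool coordinates, whose origin is the TCP and whose axes are the flange's). Camera axes: x right, y down, z forward; pixel columns grow to the right and rows downward; lengths in mm; the calibration is good to about 2 mm. A picture is of the moment at which its call begins: read the wrist's pose just before it. camera_info takes no time and is no camera call.
- env.job_done(): hands the job in, once; it reports no verdict.
Trained networks look in the newest picture that a camera, given by its name, has taken for a name from the list of things; names that differ only in an ending like _2 or _b are one class to them, and where a whole thing is asked for, a point or a joint stands for the part that bears it (a point fixed in the world has none). Each returns a list of dicts, best first, with "conf" (0 to 1); they miss things now and then, are a little off and sometimes report something else, mostly with a low value. They report only what shows in the picture. A call takes as long as a camera call.
- env.recognise(label, camera): "xy" ([column, row] in pixels, amid what is visible of it).
- env.trace(label, camera): "region" (480x640 bool, what is visible of it) and "xy" ([column, row] in pixels, amid what is visible of it).
The state is a dict: "time_s": time; "joints": joint angles; "joint_vel": joint speeds; "joint_torque": joint torques, N m; "tool_pos": TCP position; "orientation": TCP orientation; "ft_force": force on the tool from outside, world axes, zero at the start; "moment": the same for the moment, N m; "width": finger opening in mm.
Only numpy, scipy, OpenCV 4.12 (cv2) and the standard library are available. Lean on these libraries where they do the work, as an engineer would, in place of code of your own. Each camera call takes 0.05 s, during which the arm holds its last target.

## Working session

There is one attempt and no reset: what is moved stays moved. The work goes in short steps, Python scripts to look and compute and a shell command to move; the robot and the scene stay as the last step left them, time stands still between calls to the robot, and variables do not carry over. Pictures are saved under pics/ and viewed, and the job is handed in when it is done.

```bash
ls; mkdir -p pics
python3 - <<'E'
from plant import env
import cv2,numpy as np
o=env.observe(); print(o)
for c in ['side','top','wrist']:
    im=env.get_image(c); cv2.imwrite(f'pics/{c}0.png',im[:,:,::-1]); print(c,env.camera_info(c))
E
```

```text
pics
{'time_s': 0.0, 'joints': array([-1.17520156,  0.69000115, -0.19449328,  1.56638385,  0.1573303 ,
        0.90248194, -0.21510923]), 'joint_vel': array([ 6.04465707e-05, -7.37223028e-04, -2.74983571e-05, -8.08026582e-04,
        2.44871113e-04,  1.14616298e-03,  7.14799251e-05]), 'joint_torque': array([ 1.66720802e-04, -5.39616930e+01, -1.26608077e+00, -1.58540815e+01,
        9.15087643e-03,  9.58909281e-03, -6.81174541e-06]), 'tool_pos': array([221.05833698, 583.91828414, 244.46218263]), 'orientation': array([-8.44726092e-05,  1.79871533e-01,  9.83689660e-01, -9.36493312e-04]), 'ft_force': array([ 0.13479069,  0.59844677, -0.83133398]), 'moment': array([-0.05952165, -0.02682548, -0.03965101]), 'width': 85.41535770636843}
side {'mtx': array([[573.69041537,   0.        , 317.21506809],
       [  0.        , 573.69041537, 233.2206198 ],
       [  0.        ,   0.        ,   1.        ]]), 'k1': -0.17976491675638853, 'T': array([[ 8.75726064e-01, -4.00971576e-01,  2.68934297e-01,
         1.59847093e+02],
       [-4.82715899e-01, -7.38047605e-01,  4.71456354e-01,
        -6.540909
[... 576 characters left out ...]
-1.93169018e-01, -9.80801054e-01,
         1.23873396e+03],
       [ 0.00000000e+00,  0.00000000e+00,  0.00000000e+00,
         1.00000000e+00]])}
wrist {'mtx': array([[408.7796321 ,   0.        , 324.16865885],
       [  0.        , 408.7796321 , 238.4296192 ],
       [  0.        ,   0.        ,   1.        ]]), 'k1': -0.060917356770150276, 'T_tool_cam': array([[ 4.62782248e-04, -9.46719796e-01, -3.22058091e-01,
         8.22019628e+01],
       [ 9.99999390e-01,  7.61019906e-04, -8.00137154e-04,
         6.04452777e-01],
       [ 1.00259830e-03, -3.22057524e-01,  9.46719571e-01,
        -1.29894797e+02],
       [ 0.00000000e+00,  0.00000000e+00,  0.00000000e+00,
         1.00000000e+00]])}
```

View pics/side0.png

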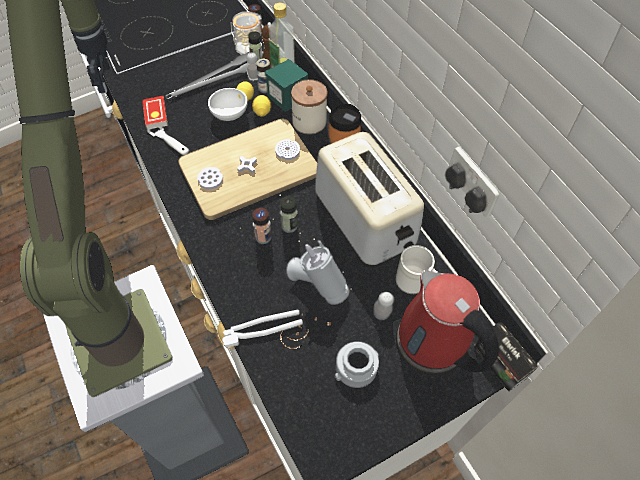

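View pics/top0.png

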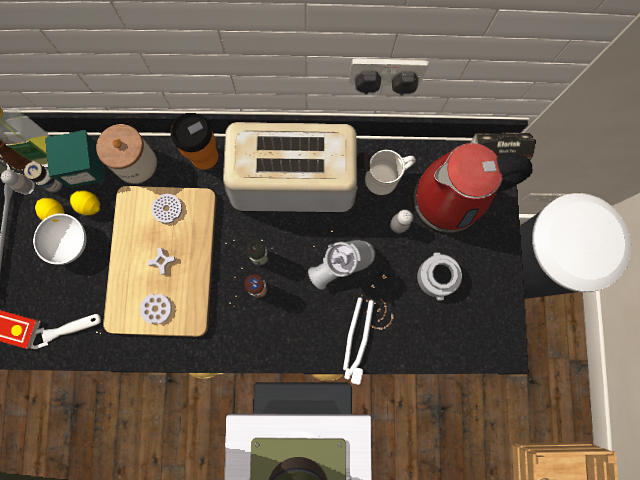

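View pics/wrist0.png

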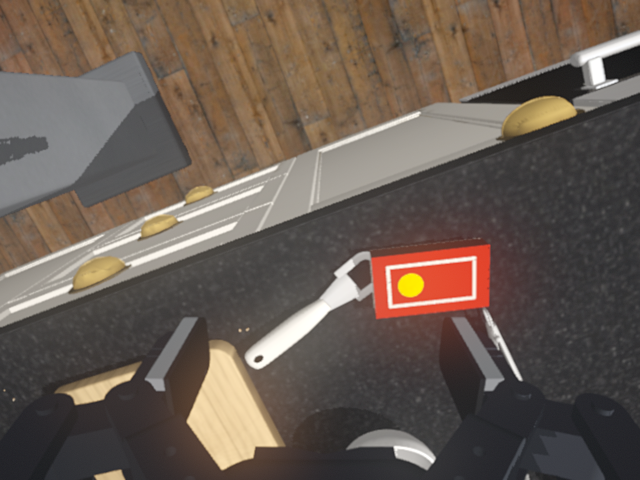

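```bash
cat > h.py <<'E'
from plant import env
import cv2,numpy as np
from scipy.spatial.transform import Rotation as R
def q2R(q): return R.from_quat([q[1],q[2],q[3],q[0]]).as_matrix()
def camT(c,o=None):
    i=env.camera_info(c)
    if c!='wrist': return i['mtx'],i['k1'],np.array(i['T'])
    o=o or env.observe(); T=np.eye(4); T[:3,:3]=q2R(o['orientation']); T[:3,3]=o['tool_pos']
    return i['mtx'],i['k1'],T@i['T_tool_cam']
def ray(c,uv,o=None):
    K,k1,T=camT(c,o)
    d=np.array([(uv[0]-K[0,2])/K[0,0],(uv[1]-K[1,2])/K[1,1]])
    s=d.copy()
    for _ in range(30): s=d/(1+k1*(s@s))
    v=T[:3,:3]@np.array([s[0],s[1],1]); return T[:3,3],v/np.linalg.norm(v)
def onplane(c,uv,z,o=None):
    p,v=ray(c,uv,o); return p+v*(z-p[2])/v[2]
def proj(c,P,o=None):
    K,k1,T=camT(c,o); P=np.atleast_2d(P)
    q=(P-T[:3,3])@T[:3,:3]; s=q[:,:2]/q[:,2:]; s=s*(1+k1*(s**2).sum(1,keepdims=True))
    return s*[K[0,0],K[1,1]]+[K[0,2],K[1,2]]
def tri(rays):
    A=np.zeros((3,3));b=np.zeros(3)
    for p,v in rays:
        M=np.eye(3)-np.outer(v,v);A+=M;b+=M@p
    x=np.linalg.solve(A,b); return x,[np.linalg.norm((np.eye(3)-np.outer(v,v))@(x-p)) for p,v in rays]
def snap(c,n):
    o=env.observe(); im=env.get_image(c); cv2.imwrite(f'pics/{n}.png',im[:,:,::-1]); return o,im
E
python3 - <<'E'
from h import *
for c in ['top','side']: env.get_image(c)
np.set_printoptions(precision=1,suppress=True)
for l in ['grinder_mouth','spindle_tip','locating_lug','bayonet_ramp','neck_rim','knife','coarse_plate','plate_notch','fine_plate','lock_ring','ring_nose','ring_ear','spice_jar_1','salt_shaker']:
    for c in ['top','side']:
        print(l,c,[(np.round(d['xy'],1),round(d['conf'],2)) for d in env.recognise(l,c)[:3]])
print(env.observe()['time_s'])
E
```

```text
grinder_mouth top [(array([340., 260.]), 0.66)]
grinder_mouth side [(array([314.9, 261.4]), 0.79), (array([355.8, 364.9]), 0.5)]
spindle_tip top [(array([341.3, 257.2]), 0.87)]
spindle_tip side [(array([315.8, 255.1]), 0.53)]
locating_lug top [(array([341.8, 257.8]), 0.58)]
locating_lug side [(array([314.6, 257.7]), 0.85)]
bayonet_ramp top [(array([341.4, 259.6]), 0.57)]
bayonet_ramp side [(array([313.3, 254.3]), 0.61)]
neck_rim top [(array([341.3, 259.7]), 0.67)]
neck_rim side [(array([312.9, 258.2]), 0.68)]
knife top [(array([164.7, 263.7]), 0.61)]
knife side [(array([245.2, 164.7]), 0.55), (array([262.3, 226.1]), 0.43)]
coarse_plate top [(array([151.7, 304.8]), 0.82)]
coarse_plate side [(array([210. , 177.4]), 0.94), (array([262.3, 225. ]), 0.43)]
plate_notch top [(array([151.2, 308. ]), 0.85), (array([343.6, 256.3]), 0.22)]
plate_notch side [(array([213.8, 175. ]), 0.86), (array([315.5, 257.7]), 0.75)]
fine_plate top [(array([344. , 258.2]), 0.73), (array([169.6, 207.4]), 0.64)]
fine_plate side [(array([286.8, 148.1]), 0.55)]
lock_ring top [(array([436. , 278.2]), 0.9)]
lock_ring side [(array([359.2, 369.6]), 0.62)]
ring_nose top [(array([342.9, 256.9]), 0.73), (array([436.9, 277.3]), 0.69)]
ring_nose side [(array([353.9, 370.3]), 0.61), (array([314.3, 261.8]), 0.56)]
ring_ear top [(array([432.2, 275.5]), 0.85)]
ring_ear side [(array([354.3, 367.8]), 0.76)]
spice_jar_1 top [(array([257.6, 284.8]), 0.61), (array([253.7, 252.2]), 0.57), (array([435. , 277.9]), 0.33)]
spice_jar_1 side [(array([263.8, 223.9]), 0.72), (array([290.8, 214.4]), 0.6)]
salt_shaker top [(array([401.8, 220.4]), 0.82), (array([161.6, 264.5]), 0.23)]
salt_shaker side [(array([385.5, 306.1]), 0.96)]
1.65
```

Run:
```python
import cv2
t=cv2.imread('pics/top0.png'); s=cv2.imread('pics/side0.png')
a=cv2.resize(t[200:320,290:470],None,fx=4,fy=4,interpolation=2)
b=cv2.resize(s[225:400,280:390],None,fx=3.4,fy=3.4,interpolation=2)
cv2.imwrite('pics/ct.png',a);cv2.imwrite('pics/cs.png',b)
c=cv2.resize(t[185:335,100:220],None,fx=4,fy=4,interpolation=2);cv2.imwrite('pics/cb.png',c)
```

```text
(no output)
```

View pics/ct.png

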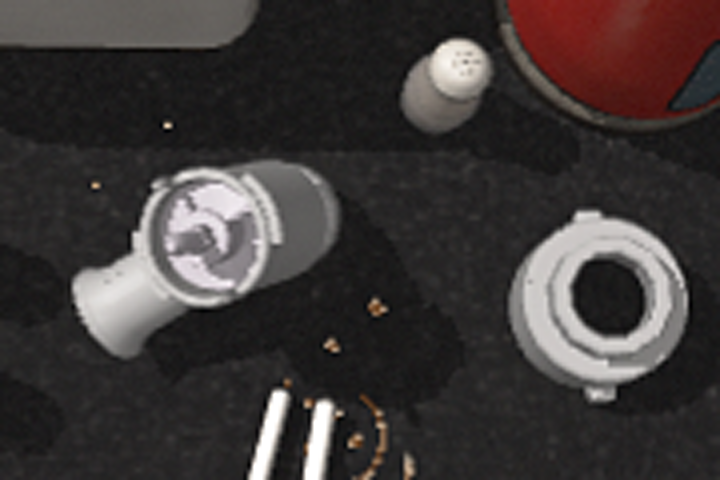

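View pics/cs.png

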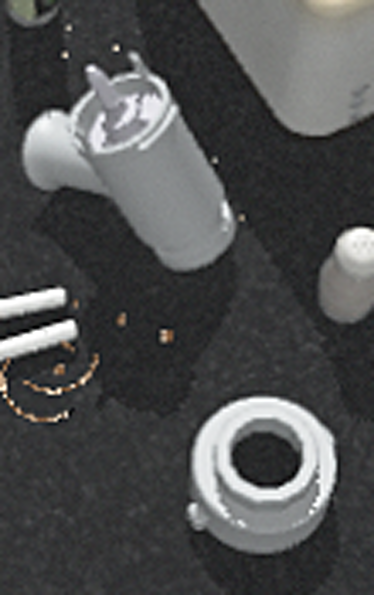

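View pics/cb.png

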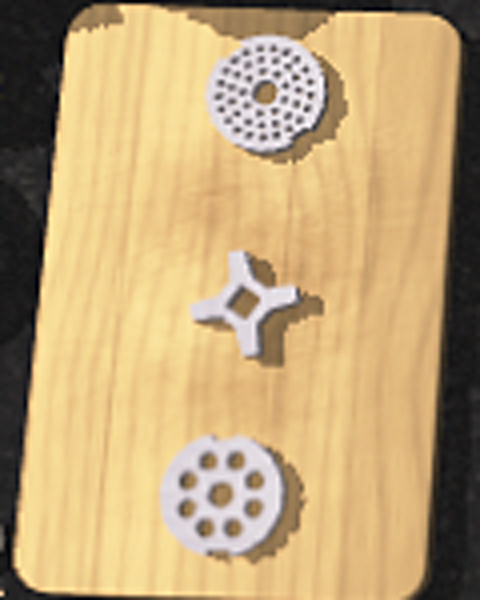

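Run:
```python
from h import *
np.set_printoptions(precision=1,suppress=True)
print(env.finger_overhang)
for n,uvt,uvs,z in [('knife',(100+245/4,185+303/4),(247,165),34),('coarse',(100+222/4,185+494/4),(209.5,178),32),('fine',(100+267/4,185+93/4),(287.5,149),32)]:
    print(n,onplane('top',uvt,z),onplane('side',uvs,z),tri([ray('top',uvt),ray('side',uvs)]))
# ring nose: top crop opening centre
print('ring',onplane('top',(290+612/4,200+297/4),60),onplane('side',(280+268/3.4,225+462/3.4),60))
print('ears',onplane('top',(290+588/4,200+216/4),13),onplane('top',(290+600/4,200+395/4),13))
print('tip',tri([ray('top',(290+190/4,200+245/4)),ray('side',(280+93/3.4,225+70/3.4))]))
print('mouth',onplane('top',(290+213/4,200+235/4),128),onplane('side',(280+125/3.4,225+113/3.4),128))
print('jars',onplane('top',(258,248),105),onplane('top',(256,284),105),'salt',onplane('top',(403,216),90))
```

```text
14.0
knife [484. 312.  34.] [483.6 304.3  34. ] (array([486.8, 315.8,  19.7]), [np.float64(0.6233678158971668), np.float64(0.6233678158971563)])
coarse [377.6 318.7  32. ] [376.6 313.7  32. ] (array([378.2, 321.4,  22.5]), [np.float64(0.049963327871570234), np.float64(0.049963327871472854)])
fine [605.8 307.7  32. ] [607.  304.2  32. ] (array([608.3, 309.2,  25.8]), [np.float64(0.9674972700669525), np.float64(0.967497270066996)])
ring [ 456.3 -314.7   60. ] [ 457.  -323.6   60. ]
ears [ 509.7 -314.1   13. ] [ 406.5 -317.6   13. ]
tip (array([465.4, -75.6, 173.4]), [np.float64(0.2555483634959218), np.float64(0.2555483634957725)])
mouth [477.7 -89.9 128. ] [481.5 -90.2 128. ]
jars [502.6  89.4 105. ] [426.   91.4 105. ] salt [ 579.9 -223.4   90. ]
```

```bash
python3 -m jog '[0,0,29,5.24,-5.44,-1.4,-1, 0,0,29,5.24,-5.44,-1.4,-1, 0,0,29,5.24,-5.44,-1.4,-1, 0,0,29,5.24,-5.44,-1.4,-1, 0,0,29,5.24,-5.44,-1.4,-1, 0,0,29,5.24,-5.44,-1.4,-1, 0,0,29,5.24,-5.44,-1.4,-1, 0,0,29,5.24,-5.44,-1.4,-1, 0,0,29,5.24,-5.44,-1.4,-1]' 60
python3 - <<'E'
from h import *
o,im=snap('wrist','w1'); print(o['joints'],o['tool_pos'],o['orientation'])
for l in ['knife']: 
    r=env.trace(l,'wrist')
    for d in r[:2]:
        m=d['region'].astype(np.uint8); print(d['conf'],d['xy'],m.sum())
        if d is r[0]: cv2.imwrite('pics/w1k.png',m*255)
E
```

```text
time_s: 2.78
tool_pos: [481.8, 314.9, 175.8]
orientation: [-0.0, -0.074, 0.997, 0.001]
ft_force: [0.2, -0.8, -0.3]
width: 85.1
[-0.44804396  0.73191765 -0.35975576  1.78088708  0.37311512  0.69527037
  0.70584689] [481.80709426 314.89255957 175.77062694] [-1.27035442e-04 -7.37613487e-02  9.97275370e-01  1.04072017e-03]
0.72 [325.3, 231.9] 2572
```

View pics/w1.png

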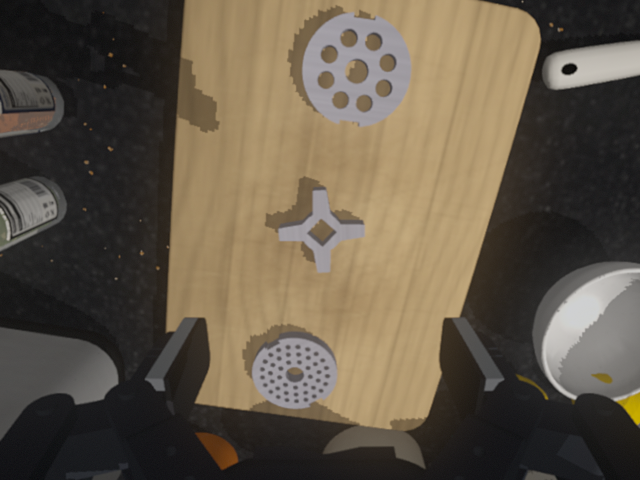

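Run:
```python
from h import *
np.set_printoptions(precision=1,suppress=True)
o=env.observe()
for uv in [(322,232),(319,187),(323,271),(280,233),(363,229)]: print(onplane('wrist',uv,34,o))
print('coarse')
for uv in [(357.5,69),(363,15),(353,124),(304,66),(411,71)]: print(onplane('wrist',uv,32,o))
Rm=q2R(o['orientation']); print('tooly',Rm[:,1])
```

```text
[487.5 314.1  34. ]
[456.3 307.5  34. ]
[516.7 319.2  34. ]
[492.6 285.2  34. ]
[481.1 342.1  34. ]
coarse
[378.8 320.5  32. ]
[347.7 318.6  32. ]
[412.4 323.4  32. ]
[382.1 287.2  32. ]
[374.8 354.   32. ]
tooly [-0.1  1.   0. ]
```

```bash
python3 -m jog '[0,0,2.7,0.106,-0.022,-1,-0.65, 0,0,2.7,0.106,-0.022,-2,-0.65, 0,0,2.7,0.106,-0.022,-2.72,-0.65, 0,0,2.7,0.106,-0.022,-2.72,-0.65, 0,0,2.7,0.106,-0.022,-2.72,-0.65]'
python3 - <<'E'
from h import *
o,im=snap('wrist','w2'); print(o['tool_pos'],o['orientation'],o['ft_force'],o['width'])
E
```

```text
time_s: 3.5
tool_pos: [488.8, 312.9, 40.7]
orientation: [0.001, -0.096, 0.995, 0.001]
ft_force: [-0.2, 0.2, 0.2]
width: 70.3
[488.76594032 312.87951019  40.66626702] [ 7.74859977e-04 -9.61844302e-02  9.95362904e-01  8.03074752e-04] [-0.19961865  0.23408339  0.21103809] 70.29108493067262
```

View pics/w2.png

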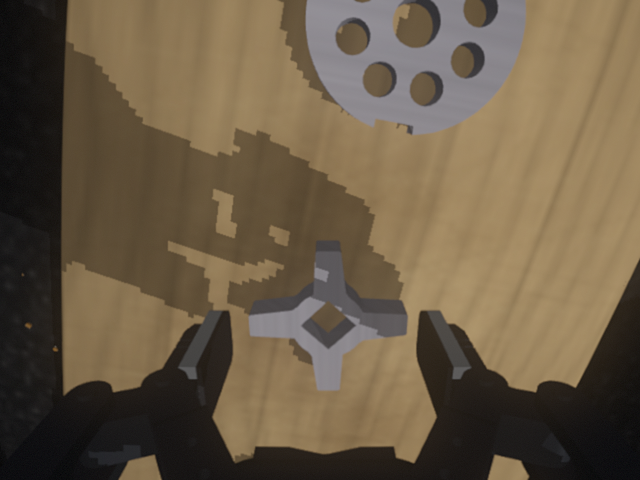

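Run:
```python
from h import *
np.set_printoptions(precision=1,suppress=True)
o=env.observe()
for uv in [(330,319),(329,246),(328,390),(250,316),(406,313)]: print(onplane('wrist',uv,34,o))
print(proj('wrist',[o['tool_pos'],o['tool_pos']-[0,0,14]],o))
```

```text
[485.7 314.6  34. ]
[456.8 308.4  34. ]
[518.4 320.3  34. ]
[490.3 284.5  34. ]
[477.8 342.4  34. ]
[[323.8 336.2]
 [323.8 317. ]]
```

```bash
python3 -m jog '[0,0,0,-0.04,0.02,-0.06,-0.65, 0,0,0,-0.04,0.02,-0.14,-0.65, 0,0,0,-0.04,0.02,-0.14,-0.65]'; python3 -m jog '[0,0,0,0,0,-0.04,-0.65, 0,0,0,0,0,-0.04,-0.65]';  python3 -m jog '[0,0,0,0,0,-0.04,-0.65, 0,0,0,0,0,-0.04,-0.65]'
python3 - <<'E'
from h import *
o,im=snap('wrist','w3'); print(o['tool_pos'],o['orientation'],o['ft_force'],o['width'])
E
```

```text
time_s: 3.92
tool_pos: [486.4, 312.4, 32.4]
orientation: [-0.0, -0.096, 0.995, -0.0]
ft_force: [-0.2, 1.0, -1.0]
width: 70.5
time_s: 4.18
tool_pos: [486.5, 312.4, 30.2]
orientation: [-0.0, -0.096, 0.995, -0.0]
ft_force: [-0.7, 0.7, -0.1]
width: 70.2
time_s: 4.42
tool_pos: [486.4, 312.4, 28.1]
orientation: [-0.0, -0.096, 0.995, -0.0]
ft_force: [0.0, 0.2, -0.9]
width: 70.4
[486.41009915 312.3716254   28.11810779] [-1.58073047e-04 -9.55851950e-02  9.95421238e-01 -6.66404553e-05] [ 0.04549263  0.15118083 -0.89912681] 70.42578724750977
```

View pics/w3.png

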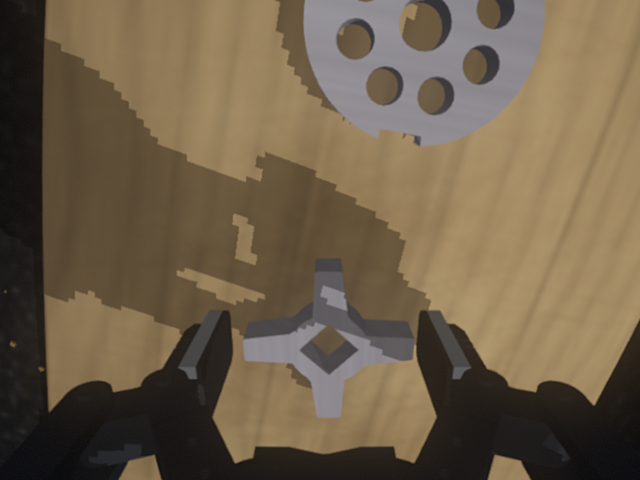

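Run:
```python
from h import *
np.set_printoptions(precision=0,suppress=True)
o=env.observe();Rm=q2R(o['orientation'])
for z in [0,3,6,9,14]:
    print(z,proj('wrist',[o['tool_pos']+Rm@[sx,sy,z] for sx in(11,-11) for sy in (-35,35)],o).ravel())
```

```text
0 [226. 309. 421. 309. 231. 361. 417. 361.]
3 [228. 305. 420. 306. 233. 356. 415. 357.]
6 [230. 301. 418. 302. 234. 352. 413. 352.]
9 [232. 298. 416. 298. 236. 347. 412. 348.]
14 [234. 292. 413. 292. 238. 340. 409. 341.]
```

```bash
python3 -m jog '[0,0,0,0,0.02,0,-0.4, 0,0,0,0,0.02,0,-0.2, 0,0,0,0,0.02,0,-0.2, 0,0,0,0,0.02,0,-0.2, 0,0,0,0,0.02,0,-0.2]' 60
python3 - <<'E'
from h import *
o,im=snap('wrist','w4'); print(o['tool_pos'],o['orientation'],o['ft_force'],o['width'])
E
```

```text
time_s: 5.1
tool_pos: [487.7, 314.2, 31.2]
orientation: [0.002, -0.096, 0.995, 0.001]
ft_force: [-2.1, -1.6, 22.2]
width: 58.4
[487.68323404 314.2441548   31.2077752 ] [ 1.74982653e-03 -9.55475314e-02  9.95423160e-01  5.82455276e-04] [-2.14086926 -1.57176734 22.1803871 ] 58.40611365163275
```

View pics/w4.png

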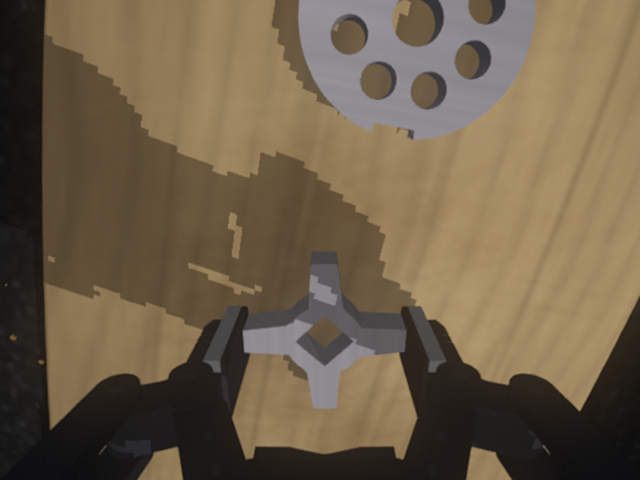

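```bash
python3 -m jog '[0,0,0,0,0,0.05,-0.5, 0,0,0,0,0,0.12,-0.5, 0,0,0,0,0,0.12,-0.5, 0,0,0,0,0,0.12,-0.2, 0,0,0,0,0,0.12,-0.2, 0,0,0,0,0,0.12,-0.2, 0,0,0,0,0,0.12,-0.2]' 60
python3 - <<'E'
from h import *
o,im=snap('wrist','w5'); print(o['tool_pos'],o['orientation'],o['ft_force'],o['width'])
E
```

```text
time_s: 6.02
tool_pos: [486.5, 313.5, 34.9]
orientation: [0.0, -0.096, 0.995, -0.0]
ft_force: [-0.9, -0.9, 7.8]
width: 57.6
[486.48826146 313.47504327  34.9069937 ] [ 9.00008221e-05 -9.55769070e-02  9.95422043e-01 -4.91176174e-05] [-0.93929283 -0.94896887  7.81041464] 57.58504856239486
```

View pics/w5.png

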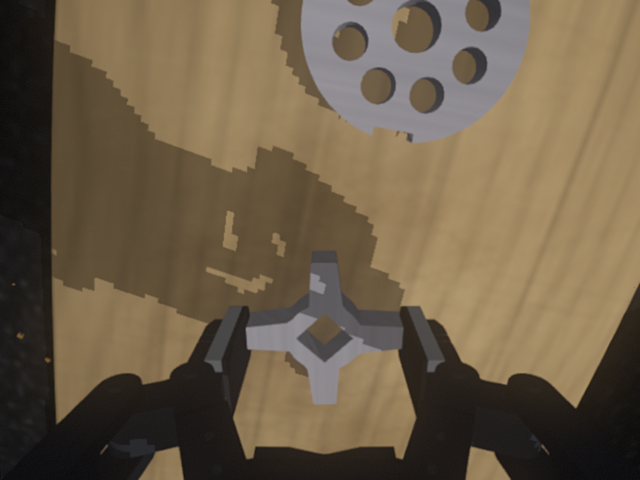

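```bash
python3 -m jog '[0,0,0,0,0,1.2,-0.2, 0,0,0,0,0,2.4,-0.2, 0,0,0,0.4,-1.2,3.6,-0.2, 0,0,0,0.7,-2.4,4.8,-0.2, 0,0,0,1,-3.6,5.2,-0.2, 0,0,0,1,-4.8,5.2,-0.2, 0,0,0,1,-6,5.2,-0.2, 0,0,0,1,-7.2,5.2,-0.2, 0,0,0,1,-8,5.2,-0.2, 0,0,0,1,-8,5.2,-0.2, 0,0,0,1,-8,5.2,-0.2]'
python3 - <<'E'
from h import *
o,im=snap('wrist','w6'); print(o['joints'],o['tool_pos'],o['orientation'],o['ft_force'],o['width'])
E
```

```text
time_s: 7.45
tool_pos: [536.1, -87.2, 293.8]
orientation: [-0.001, -0.095, 0.996, 0.0]
ft_force: [-0.2, -0.1, -0.9]
width: 57.4
[ 0.38145225  0.5519224  -0.49488358  1.74144256  0.31544198  0.92908504
  1.5176282 ] [536.10450057 -87.21660375 293.81767485] [-5.17472675e-04 -9.45193877e-02  9.95522847e-01  2.79326337e-04] [-0.18987054 -0.08937175 -0.94772597] 57.44537411457318
```

View pics/w6.png

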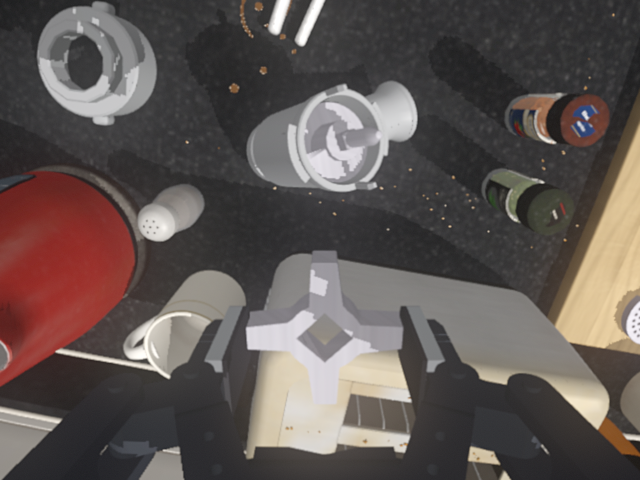

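Run:
```python
import cv2
t=cv2.imread('pics/w6.png')
cv2.imwrite('pics/c6.png',cv2.resize(t[70:210,235:425],None,fx=4,fy=4,interpolation=2))
```

```text
(no output)
```

View pics/c6.png

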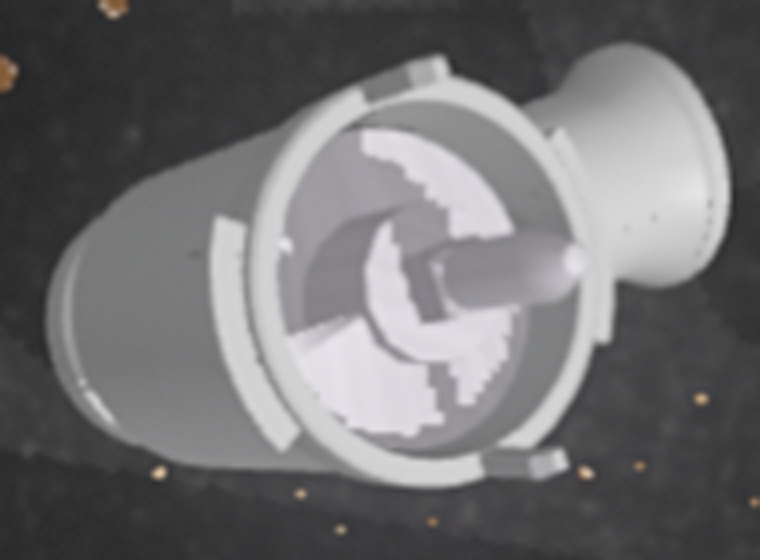

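```bash
cat >> h.py <<'E'
def mouthR(phi,tilt=np.radians(30)):
    u=np.array([np.cos(phi),np.sin(phi),0]); z=np.sin(tilt)*u+np.cos(tilt)*np.array([0,0,1.])
    y=np.cross(z,-u); y/=np.linalg.norm(y); x=np.cross(y,z); return np.c_[x,y,z]
E
python3 - <<'E'
from h import *
from scipy.optimize import least_squares
np.set_printoptions(precision=2,suppress=True)
o=env.observe()
P=np.array([[0,0,42],[0,-34,21],[0,34,21],[0,0,0]])
uv=np.array([(575,260),(435,68),(552,460),(424,282)])/4+[235,70]
def f(p,full=False):
    M=mouthR(p[2]); X=P@M.T+[p[0],p[1],128]
    return (proj('wrist',X,o)-uv).ravel()
r=least_squares(f,[480,-90,2.2]); print(r.x,np.degrees(r.x[2]),r.fun)
M=mouthR(r.x[2]);c=np.array([r.x[0],r.x[1],128])
im=cv2.imread('pics/w6.png')
def draw(im,cam,M,c,o):
    t=np.linspace(0,2*np.pi,90)
    for rad,h in [(36,0),(41.5,-4),(34,-130)]:
        pts=np.c_[rad*np.cos(t),rad*np.sin(t),0*t+h]@M.T+c
        cv2.polylines(im,[np.int32(proj(cam,pts,o)*16)],True,(0,0,255),1,cv2.LINE_AA,4)
    pts=np.c_[-100+0*t,28*np.cos(t),-62+28*np.sin(t)]@M.T+c
    cv2.polylines(im,[np.int32(proj(cam,pts,o)*16)],True,(0,255,0),1,cv2.LINE_AA,4)
    a=np.array([[0,0,0],[0,0,42],[0,34,0],[0,34,21],[0,-34,0],[0,-34,21]])@M.T+c; q=np.int32(proj(cam,a,o)*16)
    for i in (0,2,4): cv2.line(im,q[i],q[i+1],(255,0,0),1,cv2.LINE_AA,4)
    return im
draw(im,'wrist',M,c,o)
cv2.imwrite('pics/c6b.png',cv2.resize(im[70:210,235:425],None,fx=4,fy=4,interpolation=2))
im=cv2.imread('pics/side0.png');draw(im,'side',M,c,o)
cv2.imwrite('pics/csb.png',cv2.resize(im[225:325,270:370],None,fx=5,fy=5,interpolation=2))
np.save('mouth.npy',r.x)
E
```

```text
[479.71 -82.78   2.08] 119.18995803513236 [-1.31  0.   -0.14 -0.41  0.03  0.71  1.62 -0.27]
```

View pics/c6b.png

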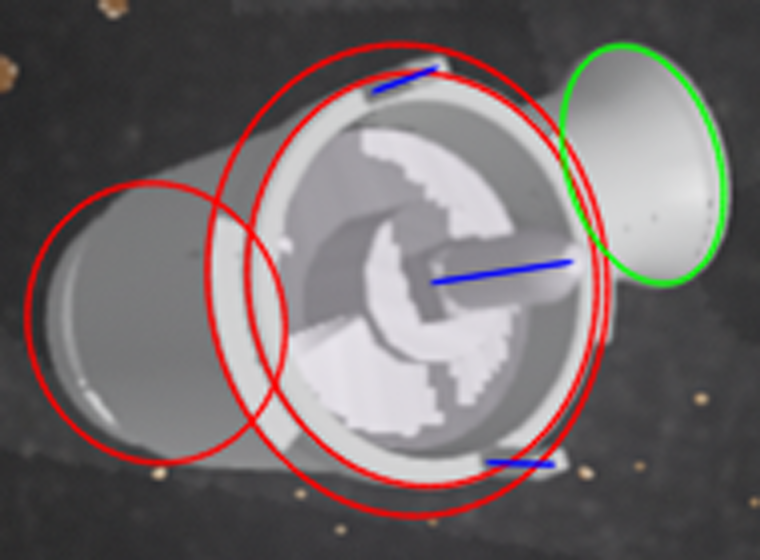

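View pics/csb.png

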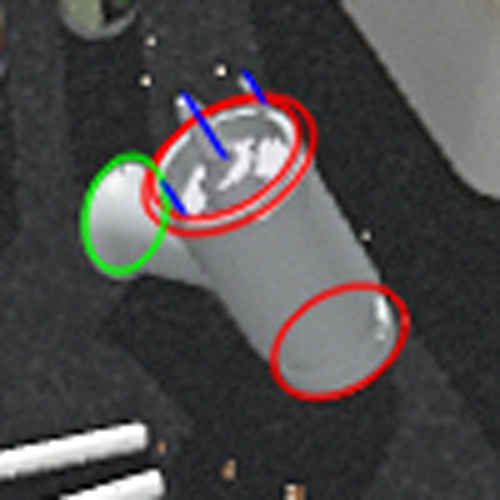

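Run:
```python
import cv2
t=cv2.imread('pics/w6.png')
cv2.imwrite('pics/c6k.png',cv2.resize(t[240:410,230:420],None,fx=4,fy=4,interpolation=2)[:600*1])
```

```text
(no output)
```

View pics/c6k.png

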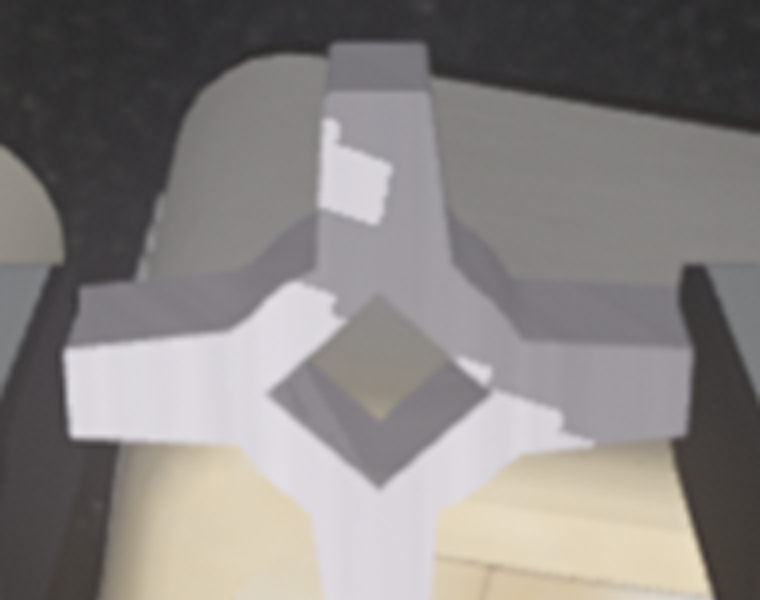

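Run:
```python
from h import *
np.set_printoptions(precision=1,suppress=True)
i=env.camera_info('wrist');o=env.observe();Rm=q2R(o['orientation'])
for zt in (0.9,-1,3):
  print(zt)
  for uv in [(68,394),(690,392),(380,92),(378,293),(268,392),(492,392),(380,488)]:
    p,v=ray('wrist',np.array(uv)/4+[230,240],o)
    p=Rm.T@(p-o['tool_pos']);v=Rm.T@v; print((p+v*(zt-p[2])/v[2])[:2],end=' ')
m=np.load('mouth.npy');M=mouthR(m[2]);c=np.array([m[0],m[1],128])
print('tool in mouth frame',M.T@Rm, M.T@(o['tool_pos']-c))
```

```text
0.9
[ -1.7 -28.5] [-1.4 29.2] [28.6  0.4] [9.  0.3] [-1.4 -9.9] [-1.3 10.8] [-11.9   0.5] -1
[ -0.5 -28.1] [-0.2 28.8] [29.4  0.4] [10.1  0.3] [-0.1 -9.8] [-0.1 10.7] [-10.5   0.5] 3
[ -3. -29.] [-2.7 29.6] [27.7  0.4] [7.9 0.3] [ -2.7 -10.1] [-2.7 11. ] [-13.4   0.5] tool in mouth frame [[-0.3 -0.8 -0.5]
 [-1.   0.3  0. ]
 [ 0.2  0.5 -0.9]] [108.8  48.3 128.9]
```

```bash
cat >> h.py <<'E'
def goal(ang,off,pos,o=None,m=None):
    """tool y at ang deg in mouth plane; tool-frame point off placed at mouth point pos -> rotvec deg, shift/50"""
    o=o or env.observe(); m=np.load('mouth.npy') if m is None else m
    M=mouthR(m[2]);c=np.array([m[0],m[1],128.])
    a=np.radians(ang);y=np.array([np.cos(a),np.sin(a),0]);z=np.array([0,0,-1.]);x=np.cross(y,z)
    Rt=M@np.c_[x,y,z]; Rc=q2R(o['orientation'])
    p=c+M@np.array(pos,float)-Rt@np.array(off,float)
    return np.degrees(R.from_matrix(Rt@Rc.T).as_rotvec()),(p-o['tool_pos'])/50,p
E
python3 - <<'E'
from h import *
np.set_printoptions(precision=3,suppress=True)
for a in (135,225): print(a,goal(a,(-2,.4,12.9),(0,0,52)))
E
```

```text
135 (array([-22.37 , -20.508, -26.231]), array([-1.488,  0.615, -2.208]), array([461.923, -54.419, 183.639]))
225 (array([-31.576,   1.24 ,  61.664]), array([-1.455,  0.578, -2.18 ]), array([463.611, -56.282, 185.054]))
```

```bash
python3 -m jog '[-5.6,-5.1,-6.6,-0.4,0.2,0,-0.2, -11.2,-10.2,-13.1,-0.8,0.4,-0.4,-0.2, -16.8,-15.4,-19.7,-1.2,0.6,-0.7,-0.2, -22.4,-20.5,-26.2,-1.49,0.62,-1.2,-0.2, -22.4,-20.5,-26.2,-1.49,0.62,-1.2,-0.2, -22.4,-20.5,-26.2,-1.49,0.62,-2,-0.2, -22.4,-20.5,-26.2,-1.49,0.62,-2,-0.2]'
python3 - <<'E'
from h import *
np.set_printoptions(precision=3,suppress=True)
o,im=snap('wrist','w7'); snap('side','s7');snap('top','t7');print(o['joints'],o['tool_pos'],o['orientation'],o['ft_force'],o['width'])
print(goal(135,(-2,.4,12.9),(0,0,52)))
i=cv2.imread('pics/s7.png');j=cv2.imread('pics/t7.png')
cv2.imwrite('pics/st7.png',np.hstack([cv2.resize(i[175:325,250:400],(400,400),interpolation=2),cv2.resize(j[180:330,270:420],(400,400),interpolation=2)]))
E
```

```text
time_s: 8.38
tool_pos: [462.2, -51.4, 193.3]
orientation: [0.157, 0.131, 0.957, -0.206]
ft_force: [-0.6, 0.9, -2.1]
width: 57.2
[-0.509  0.635  0.269  2.344  1.405  0.357 -0.373] [462.209 -51.439 193.258] [ 0.157  0.131  0.957 -0.206] [-0.571  0.873 -2.113] 57.21596080575996
(array([ 0.107, -0.197, -0.347]), array([ 0.006, -0.033, -0.196]), array([461.923, -54.419, 183.639]))
```

View pics/w7.png

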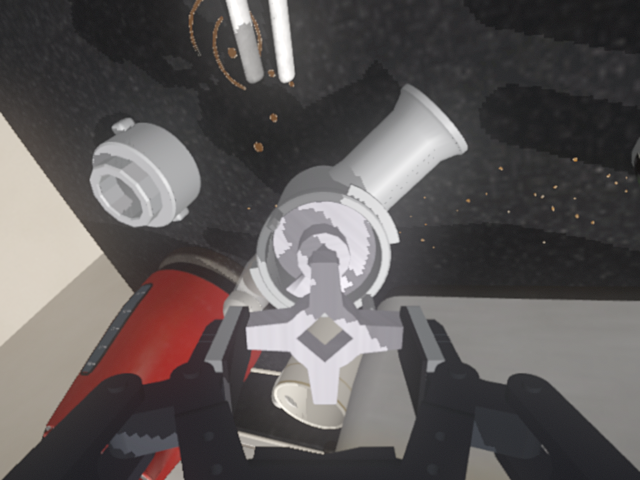

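View pics/st7.png

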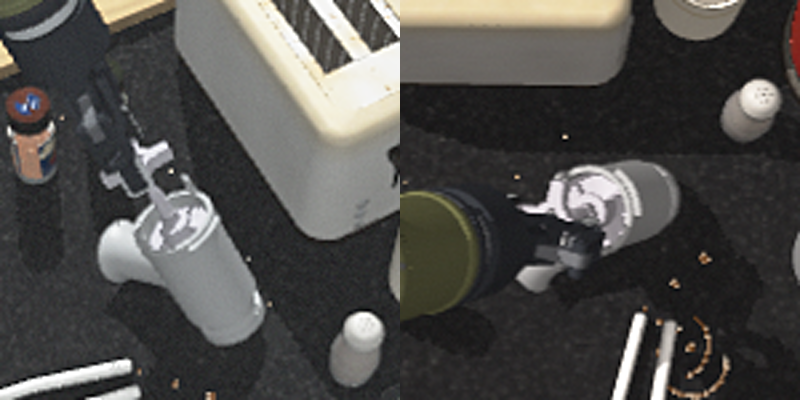

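```bash
cat >> h.py <<'E'
def draw(im,cam,m,o):
    M=mouthR(m[2]);c=np.array([m[0],m[1],128.])
    t=np.linspace(0,2*np.pi,90)
    for rad,h in [(36,0),(31.8,0)]:
        pts=np.c_[rad*np.cos(t),rad*np.sin(t),0*t+h]@M.T+c
        cv2.polylines(im,[np.int32(proj(cam,pts,o)*16)],True,(0,0,255),1,cv2.LINE_AA,4)
    pts=np.c_[-100+0*t,28*np.cos(t),-62+28*np.sin(t)]@M.T+c
    cv2.polylines(im,[np.int32(proj(cam,pts,o)*16)],True,(0,255,0),1,cv2.LINE_AA,4)
    a=np.array([[0,0,0],[0,0,42],[0,34,0],[0,34,21],[0,-34,0],[0,-34,21]])@M.T+c; q=np.int32(proj(cam,a,o)*16)
    for i in (0,2,4): cv2.line(im,q[i],q[i+1],(255,0,0),1,cv2.LINE_AA,4)
    for s in (1,-1):
      for hh in (-4,-9):
        tt=np.radians(np.linspace(-25,25,20))+(np.pi if s<0 else 0)
        pts=np.c_[41.5*np.cos(tt),41.5*np.sin(tt),0*tt+hh]@M.T+c
        cv2.polylines(im,[np.int32(proj(cam,pts,o)*16)],False,(255,0,255),1,cv2.LINE_AA,4)
    return im
E
python3 - <<'E'
from h import *
o=env.observe(); im=cv2.imread('pics/w7.png'); raw=im.copy(); draw(im,'wrist',np.load('mouth.npy'),o)
a,b=[cv2.resize(x[150:340,235:415],None,fx=2.2*1.0,fy=2.2,interpolation=2) for x in (raw,im)]
cv2.imwrite('pics/c7.png',np.hstack([a,b]))
E
```

```text
(no output)
```

View pics/c7.png

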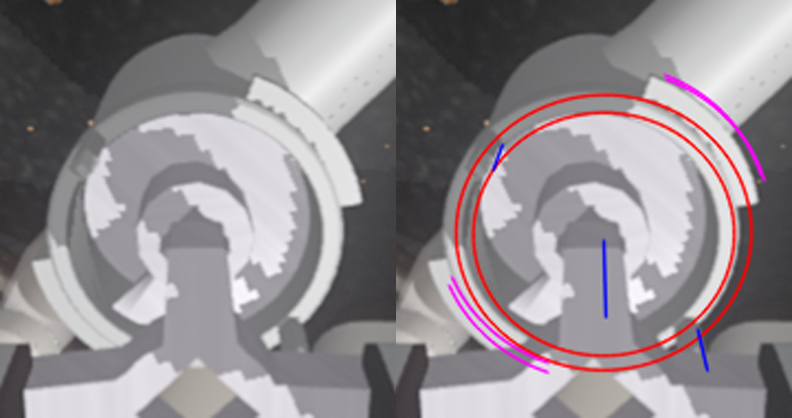

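```bash
cat > fit.py <<'E'
from h import *
from scipy.optimize import least_squares
np.set_printoptions(precision=2,suppress=True)
i=env.camera_info('wrist');K=i['mtx'];k1=i['k1'];T0=i['T_tool_cam']
def pj(X,o,b):
    Rt=q2R(o['orientation']);p=(X-o['tool_pos'])@Rt
    q=(p-T0[:3,3]-b[3:])@(R.from_rotvec(b[:3]).as_matrix()@T0[:3,:3])
    s=q[:,:2]/q[:,2:];s=s*(1+k1*(s**2).sum(1,keepdims=True));return s*K[0,0]+K[:2,2]
o6=dict(tool_pos=np.array([536.10450057,-87.21660375,293.81767485]),orientation=[-5.17472675e-04,-9.45193877e-02,9.95522847e-01,2.79326337e-04])
o7=env.observe()
P6=np.array([[0,0,42],[0,-34,21],[0,34,21],[0,0,0]],float)
u6=np.array([(575,260),(435,68),(552,460),(424,282)])/4+[235,70]
t=np.linspace(0,2*np.pi,200)
C=np.c_[36*np.cos(t),36*np.sin(t),0*t]
kn=np.array([(68,394),(690,392),(380,92),(378,293),(268,392),(492,392),(380,488)])/4+[230,240]
def f(p):
    m,b,kx,kz=p[:3],p[3:9],p[9],p[10]
    M=mouthR(m[2]);c=np.array([m[0],m[1],128])
    r=list((pj(P6@M.T+c,o6,b)-u6).ravel())
    q=pj(C@M.T+c,o7,b)
    r+=[q[:,0].min()-(235+48/2.2),q[:,0].max()-(235+345/2.2),q[:,1].min()-(150+92/2.2)]
    X=np.array([[kx,-30,kz],[kx,30,kz],[kx+30,0,kz],[kx+10.6,0,kz],[kx,-10.6,kz],[kx,10.6,kz],[kx-10.6,0,kz]])
    oo=dict(tool_pos=np.zeros(3),orientation=[1,0,0,0])
    r+=list((pj(X,oo,b)-kn).ravel())
    r+=list(b[:3]/np.radians(.5))+list(b[3:]/2)+[(kz-.9)/1.5]
    return np.array(r)
r=least_squares(f,[479.7,-82.8,2.08]+[0]*6+[-2,1])
print(r.x,np.degrees(r.x[2]),2*r.cost);print(r.fun)
np.save('mouth2.npy',r.x[:3]); np.save('bias.npy',r.x[3:9])
print(goal(135,(r.x[9],0,r.x[10]+12),(0,0,47),o7,r.x[:3]))
E
python3 fit.py
```

```text
[477.25 -84.43   2.07  -0.01   0.01   0.     0.48  -0.99  -1.74  -2.09
   2.77] 118.78788278089267 16.194242434025192
[-1.24 -0.34  0.08 -0.36 -0.14  0.4   1.55 -0.29  0.85 -0.64  0.35 -1.4
 -0.46  1.43 -0.47 -0.16  1.38  0.34 -0.11 -0.2   0.07 -0.14 -0.11 -0.16
 -0.3  -0.69  0.84  0.1   0.24 -0.5  -0.87  1.24]
(array([ 0.11, -0.2 , -0.75]), array([-0.02, -0.08, -0.25]), array([460.46, -56.96, 180.75]))
```

Run:
```python
from h import *
np.set_printoptions(precision=3,suppress=True)
o=env.observe();print(o['time_s'],o['tool_pos'],o['orientation'],o['joint_vel'])
m=np.load('mouth2.npy')
print(goal(135,(-2.1,0,13.8),(0,0,49),o,m))
```

```text
8.525 [461.614 -52.749 193.441] [ 0.155  0.129  0.957 -0.207] [ 0.048 -0.039  0.008 -0.03  -0.034  0.023  0.045]
(array([ 0.107, -0.197, -0.749]), array([-0.028, -0.075, -0.236]), array([460.211, -56.503, 181.644]))
```

```bash
python3 -m jog '[0,0,0,0,0,0,-0.2, 0,0,0,0,0,0,-0.2]'
python3 - <<'E'
from h import *
np.set_printoptions(precision=3,suppress=True)
o,im=snap('wrist','w8');print(o['time_s'],o['tool_pos'],o['orientation'],o['joint_vel'])
im=cv2.imread('pics/w8.png'); raw=im.copy(); draw(im,'wrist',np.load('mouth2.npy'),o)
a,b=[cv2.resize(x[150:340,235:415],None,fx=2.2*1.0,fy=2.2,interpolation=2) for x in (raw,im)]
cv2.imwrite('pics/c8.png',np.hstack([a,b]))
o=env.observe();print(o['time_s'],o['tool_pos'])
E
```

```text
time_s: 8.78
tool_pos: [462.7, -55.6, 195.1]
orientation: [0.157, 0.134, 0.956, -0.207]
ft_force: [0.2, 0.0, -1.5]
width: 56.6
8.775 [462.734 -55.552 195.141] [ 0.157  0.134  0.956 -0.207] [ 0.003  0.003  0.005  0.002  0.009 -0.004 -0.012]
8.825 [462.626 -55.707 195.059]
```

View pics/c8.png

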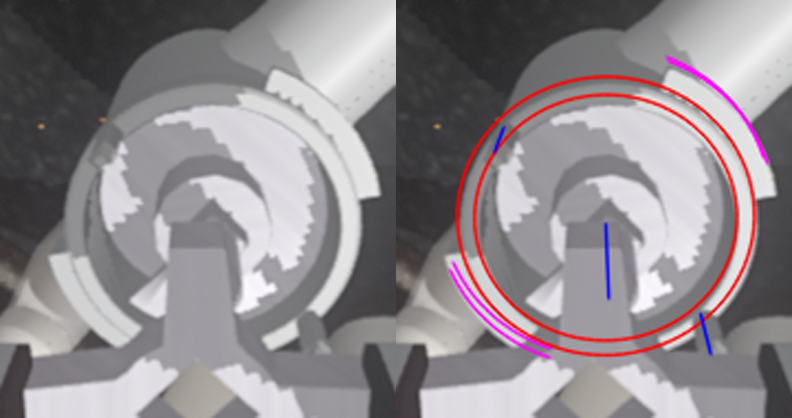

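```bash
sed -i 's/48\/2.2/66\/2.2/;s/345\/2.2/361\/2.2/;s/92\/2.2/82\/2.2/;s/(0,0,47)/(0,0,49)/' fit.py; python3 fit.py
```

```text
[479.59 -83.85   2.07  -0.01   0.     0.    -0.64  -0.99  -1.98  -3.86
   2.28] 118.85162584478176 14.631406031250028
[-1.21 -0.21  0.08 -0.25 -0.05  0.3   1.62 -0.36  0.3  -0.33  0.46 -1.31
 -0.45  1.38 -0.56 -0.19  1.55  0.34 -0.06 -0.16  0.06 -0.15 -0.16 -0.13
 -0.43 -0.72  0.34  0.16 -0.32 -0.5  -0.99  0.92]
(array([ 0.04,  0.11, -0.24]), array([-0.04,  0.01, -0.27]), array([460.79, -55.39, 181.43]))
```

```bash
python3 -m jog '[0,0.1,-0.2,-0.04,0.01,-0.2,-0.2, 0,0.1,-0.2,-0.04,0.01,-0.27,-0.2, 0,0.1,-0.2,-0.04,0.01,-0.27,-0.2, 0,0.1,-0.2,-0.04,0.01,-0.27,-0.2]'
python3 - <<'E'
from h import *
o,im=snap('wrist','w9');print(o['time_s'],o['tool_pos'],o['ft_force']);snap('side','s9')
im=cv2.imread('pics/w9.png');j=cv2.imread('pics/s9.png')
cv2.imwrite('pics/c9.png',np.hstack([cv2.resize(im[200:350,235:415],(480,400),interpolation=2),cv2.resize(j[215:295,275:339],(320,400),interpolation=2)]))
E
```

```text
time_s: 9.32
tool_pos: [460.2, -55.2, 181.1]
orientation: [0.155, 0.135, 0.956, -0.208]
ft_force: [0.3, 0.4, -1.1]
width: 57.1
9.325 [460.17561946 -55.16947263 181.08430897] [ 0.28693334  0.36323994 -1.14371879]
```

View pics/c9.png

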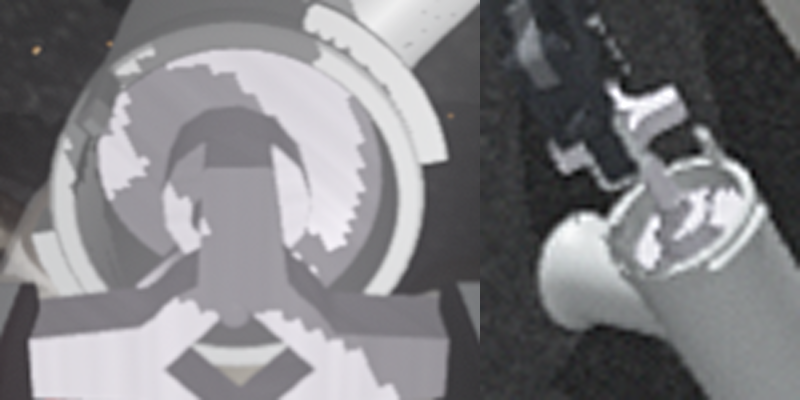

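```bash
python3 -m jog '[0,0,0,0.024,-0.044,-0.087,-0.2, 0,0,0,0.048,-0.088,-0.173,-0.2, 0,0,0,0.048,-0.088,-0.173,-0.2]'
python3 - <<'E'
from h import *
o,im=snap('wrist','w10');print(o['time_s'],o['tool_pos'],o['ft_force'])
im=cv2.imread('pics/w10.png')
cv2.imwrite('pics/c10.png',cv2.resize(im[200:400,235:415],(720,800),interpolation=2)[:600+200][200:])
E
```

```text
time_s: 9.8
tool_pos: [462.4, -59.6, 172.2]
orientation: [0.155, 0.135, 0.956, -0.208]
ft_force: [-0.3, 0.3, -1.1]
width: 57.0
9.8 [462.39867732 -59.56747908 172.15147222] [-0.30013988  0.2577958  -1.07682918]
```

View pics/c10.png

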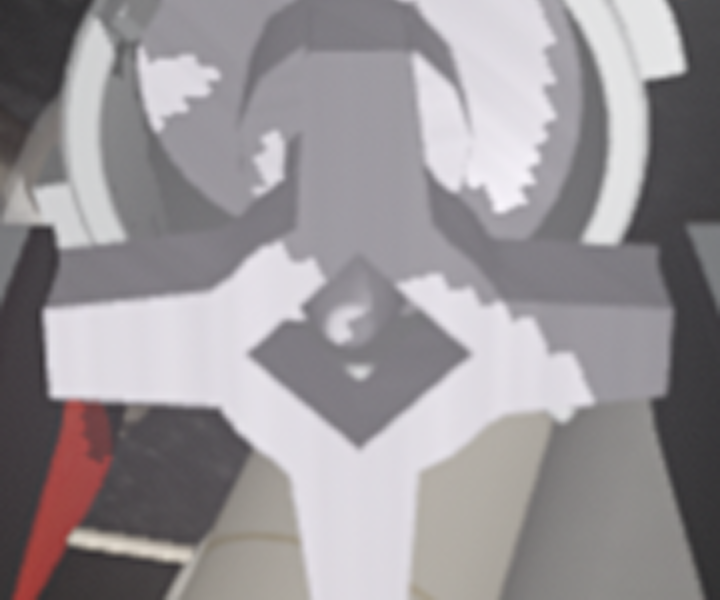

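Run:
```python
from h import *
np.set_printoptions(precision=3,suppress=True)
o=env.observe();Rm=q2R(o['orientation']);print(Rm@np.array([-1.2,-.6,0])/50)
```

```text
[ 0.018 -0.015  0.013]
```

```bash
python3 -m jog '[0,0,0,0.018,-0.015,0.013,-0.2, 0,0,0,0.042,-0.059,-0.074,-0.2, 0,0,0,0.066,-0.103,-0.16,-0.2, 0,0,0,0.066,-0.103,-0.16,-0.2]'
python3 - <<'E'
from h import *
o,im=snap('wrist','w11');print(o['time_s'],o['tool_pos'],o['ft_force'])
im=cv2.imread('pics/w11.png')
cv2.imwrite('pics/c11.png',cv2.resize(im[200:400,235:415],(720,800),interpolation=2)[:600+200][200:])
E
```

```text
time_s: 10.35
tool_pos: [465.7, -65.0, 163.8]
orientation: [0.155, 0.135, 0.956, -0.208]
ft_force: [0.7, -0.5, -0.7]
width: 57.2
10.35 [465.65490553 -64.99049772 163.83030868] [ 0.6666303  -0.46278088 -0.69105496]
```

View pics/c11.png

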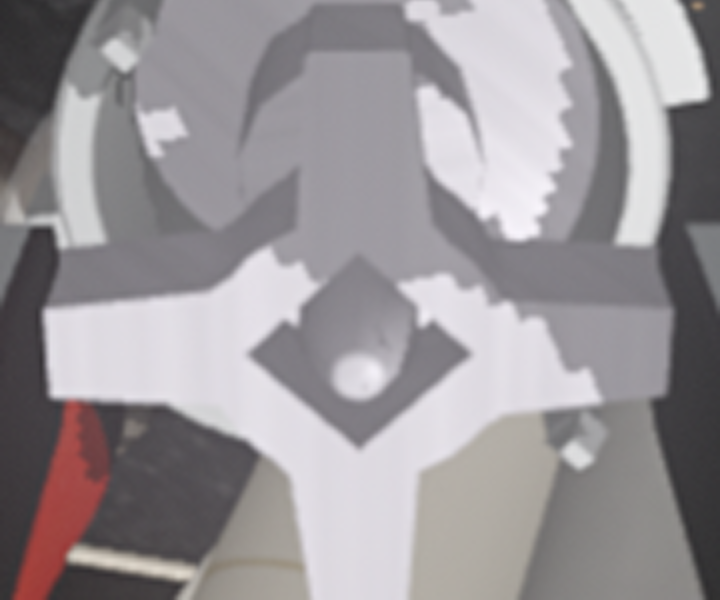

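Run:
```python
from h import *
np.set_printoptions(precision=4,suppress=True)
o=env.observe();Rm=q2R(o['orientation']);print(Rm/50)
```

```text
[[-0.0183  0.0064  0.0048]
 [ 0.0039  0.0175 -0.0088]
 [-0.007  -0.0071 -0.0173]]
```

```bash
python3 -m jog '[0,0,0,0.013,-0.003,0.005,-0.2, 0,0,0,0.032,-0.038,-0.064,-0.2, 0,0,0,0.051,-0.073,-0.133,-0.2, 0,0,0,0.051,-0.073,-0.133,-0.2]'
python3 - <<'E'
from h import *
o,im=snap('wrist','w12');print(o['time_s'],o['tool_pos'],o['ft_force'])
im=cv2.imread('pics/w12.png')
cv2.imwrite('pics/c12.png',cv2.resize(im[200:400,235:415],(720,800),interpolation=2)[:600+200][200:])
E
```

```text
time_s: 10.9
tool_pos: [468.1, -68.4, 157.2]
orientation: [0.155, 0.135, 0.956, -0.208]
ft_force: [-0.7, 0.0, -1.0]
width: 56.9
10.9 [468.12916946 -68.43252824 157.19755343] [-0.69830503  0.03953764 -0.96889121]
```

View pics/c12.png

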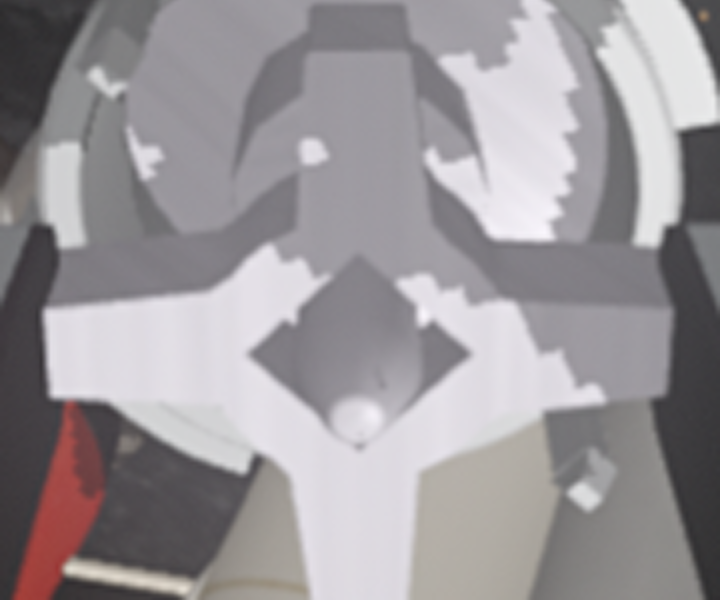

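```bash
python3 -m jog '[0,0,0,0.024,-0.044,-0.087,-0.2, 0,0,0,0.048,-0.088,-0.173,-0.2, 0,0,0,0.048,-0.088,-0.173,-0.2]'; python3 -m jog '[0,0,0,0.024,-0.044,-0.087,-0.2, 0,0,0,0.024,-0.044,-0.087,-0.2]'
python3 - <<'E'
from h import *
np.set_printoptions(precision=2,suppress=True)
o,im=snap('wrist','w13');print(o['time_s'],o['tool_pos'],o['ft_force'])
im=cv2.imread('pics/w13.png')
cv2.imwrite('pics/c13.png',cv2.resize(im[200:400,235:415],(720,800),interpolation=2)[:600+200][200:])
m=np.array([479.6,-83.85,2.074]);M=mouthR(m[2]);Rm=q2R(o['orientation'])
print(M.T@(o['tool_pos']+Rm@[-3,0,13]-[m[0],m[1],128]))
E
```

```text
time_s: 11.32
tool_pos: [470.5, -72.9, 148.5]
orientation: [0.155, 0.135, 0.956, -0.208]
ft_force: [0.7, -0.8, -0.7]
width: 56.9
time_s: 11.58
tool_pos: [471.8, -75.1, 144.2]
orientation: [0.155, 0.135, 0.956, -0.208]
ft_force: [-0.3, 0.6, -1.6]
width: 57.2
11.575 [471.8  -75.05 144.25] [-0.29  0.62 -1.65]
[ 0.31 -0.49  6.8 ]
```

View pics/c13.png

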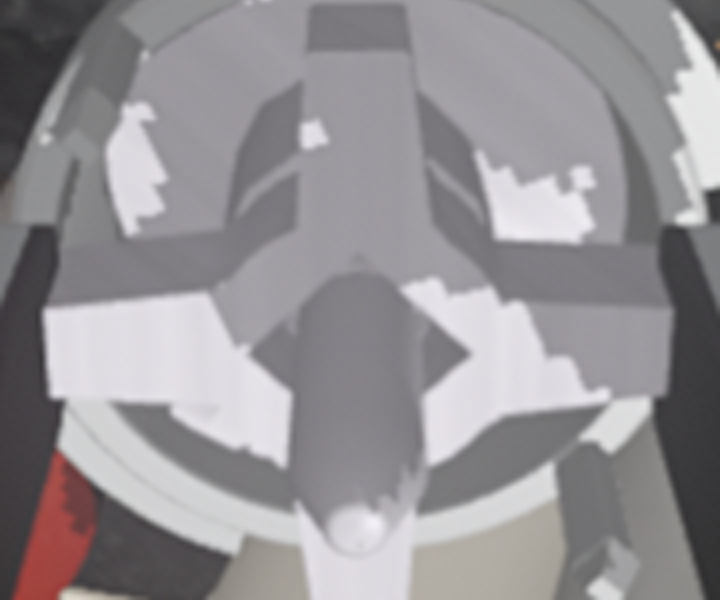

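```bash
python3 -m jog '[0,0,0,0.014,-0.026,-0.052,-0.2, 0,0,0,0.014,-0.026,-0.052,-0.2]'; python3 -m jog '[0,0,0,0.01,-0.018,-0.035,-0.2, 0,0,0,0.01,-0.018,-0.035,-0.2]'; python3 -m jog '[0,0,0,0.007,-0.013,-0.026,-0.2, 0,0,0,0.007,-0.013,-0.026,-0.2]'
```

```text
time_s: 11.88
tool_pos: [472.6, -76.2, 141.8]
orientation: [0.155, 0.135, 0.956, -0.208]
ft_force: [0.6, 0.3, 0.2]
width: 57.4
time_s: 12.12
tool_pos: [473.1, -77.1, 140.1]
orientation: [0.155, 0.135, 0.956, -0.208]
ft_force: [-0.0, 0.4, -0.3]
width: 57.0
time_s: 12.38
tool_pos: [473.4, -77.7, 138.8]
orientation: [0.155, 0.135, 0.956, -0.208]
ft_force: [0.2, 0.2, -0.6]
width: 57.1
```

```bash
python3 -m jog '[0,0,0,0.007,-0.013,-0.026,-0.2, 0,0,0,0.007,-0.013,-0.026,-0.2]'; python3 -m jog '[0,0,0,0.007,-0.013,-0.026,-0.2, 0,0,0,0.007,-0.013,-0.026,-0.2]'
python3 - <<'E'
from h import *
np.set_printoptions(precision=2,suppress=True)
o,im=snap('wrist','w14');print(o['time_s'],o['tool_pos'],o['ft_force'])
im=cv2.imread('pics/w14.png')
cv2.imwrite('pics/c14.png',cv2.resize(im[200:400,235:415],(720,800),interpolation=2)[:600+200][200:])
E
```

```text
time_s: 12.62
tool_pos: [473.5, -77.9, 138.3]
orientation: [0.155, 0.134, 0.956, -0.207]
ft_force: [-4.0, 4.6, 12.6]
width: 57.1
time_s: 12.88
tool_pos: [473.5, -78.0, 138.2]
orientation: [0.156, 0.134, 0.956, -0.207]
ft_force: [-9.6, 11.1, 30.5]
width: 57.2
12.875 [473.53 -77.95 138.17] [-9.59 11.09 30.52]
```

View pics/c14.png

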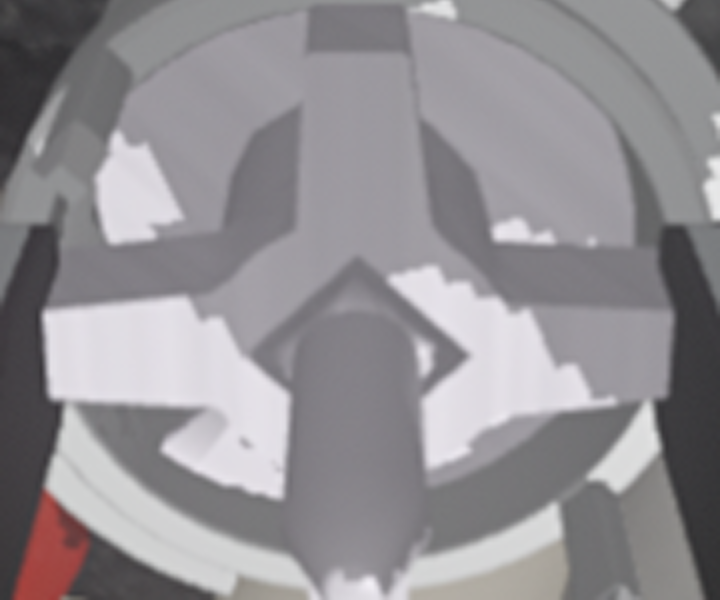

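```bash
python3 -m jog '[0,0,0,-0.01,0.018,0.035,-0.2, 0,0,0,-0.01,0.018,0.035,-0.6, 0,0,0,-0.01,0.018,0.035,-0.7, 0,0,0,-0.01,0.018,0.035,-0.7]'
python3 - <<'E'
from h import *
np.set_printoptions(precision=2,suppress=True)
o,im=snap('wrist','w15');print(o['time_s'],o['tool_pos'],o['ft_force'],o['width'])
im=cv2.imread('pics/w15.png')
cv2.imwrite('pics/c15.png',cv2.resize(im[200:400,235:415],(720,800),interpolation=2)[:600+200][200:])
E
```

```text
time_s: 13.42
tool_pos: [473.6, -78.3, 137.8]
orientation: [0.155, 0.135, 0.956, -0.208]
ft_force: [0.6, 0.0, 0.0]
width: 72.3
13.425 [473.62 -78.3  137.81] [0.61 0.03 0.  ] 72.25940883507532
```

View pics/c15.png

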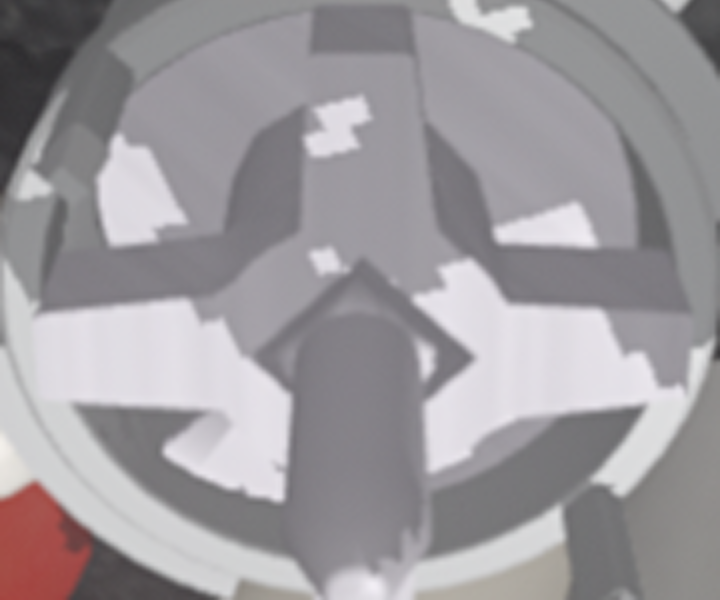

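```bash
python3 -m jog '[0,0,0,-0.168,0.306,0.606,-0.7, 0,0,0,-0.336,0.613,1.21,-0.7, 0,0,0,-0.336,0.613,1.21,-0.7]'
cat >> h.py <<'E'
def vgoal(ang,pos,o=None):
    o=o or env.observe();a=np.radians(ang);y=np.array([np.cos(a),np.sin(a),0]);z=np.array([0,0,-1.]);Rt=np.c_[np.cross(y,z),y,z]
    return np.degrees(R.from_matrix(Rt@q2R(o['orientation']).T).as_rotvec()),(np.array(pos)-o['tool_pos'])/50
E
python3 - <<'E'
from h import *
np.set_printoptions(precision=3,suppress=True)
o,im=snap('wrist','w16');print(o['tool_pos'],o['joints'])
print(vgoal(94,(379.5,320.7,160),o))
E
```

```text
time_s: 13.85
tool_pos: [457.2, -46.3, 199.6]
orientation: [0.156, 0.134, 0.956, -0.207]
ft_force: [0.3, 0.3, -0.3]
width: 72.7
[457.192 -46.32  199.598] [-0.576  0.63   0.348  2.347  1.326  0.32  -0.307]
(array([23.468, 19.034, 19.545]), array([-1.554,  7.34 , -0.792]))
```

View pics/w16.png

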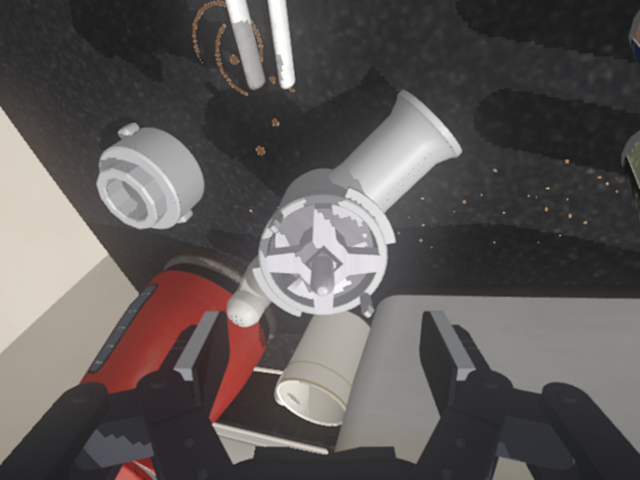

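```bash
python3 -m jog '[5.9,4.8,4.9,-0.2,0.8,0.5,-0.9, 11.7,9.5,9.8,-0.4,1.9,0.6,-0.9, 17.6,14.3,14.7,-0.7,3,0.6,-0.9, 23.5,19,19.5,-1,4.2,0.6,-0.9, 23.5,19,19.5,-1.3,5.4,0.2,-0.9, 23.5,19,19.5,-1.55,6.5,-0.3,-0.9, 23.5,19,19.5,-1.55,7.34,-0.8,-0.9, 23.5,19,19.5,-1.55,7.34,-0.8,-0.9, 23.5,19,19.5,-1.55,7.34,-0.8,-0.9, 23.5,19,19.5,-1.55,7.34,-0.8,-0.9]'
python3 - <<'E'
from h import *
np.set_printoptions(precision=3,suppress=True)
o,im=snap('wrist','w17');print(o['tool_pos'],o['orientation'],o['joint_vel'],o['width'])
E
```

```text
time_s: 15.15
tool_pos: [379.9, 317.2, 158.2]
orientation: [-0.001, -0.033, 0.999, -0.002]
ft_force: [0.4, -0.1, 1.0]
width: 81.1
[379.916 317.194 158.197] [-0.001 -0.033  0.999 -0.002] [ 0.008 -0.014  0.004  0.002 -0.007 -0.005  0.003] 81.06803702157283
```

View pics/w17.png

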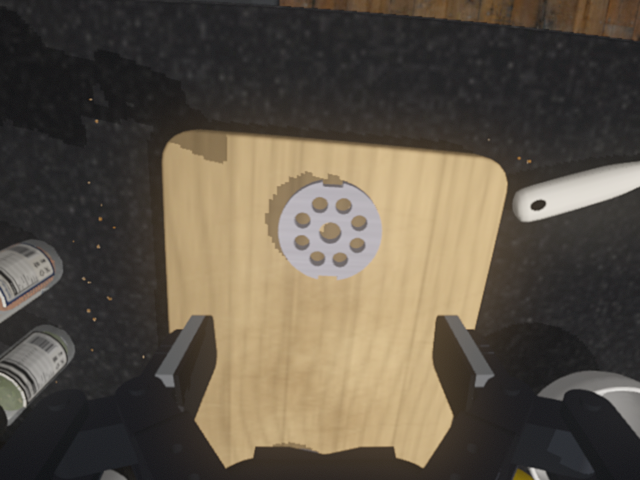

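Run:
```python
from h import *
np.set_printoptions(precision=2,suppress=True)
o=env.observe()
im=cv2.imread('pics/w17.png');cv2.imwrite('pics/c17.png',cv2.resize(im[170:290,265:395],None,fx=5,fy=5,interpolation=2))
c=onplane('wrist',(330,231),32,o);a=onplane('wrist',(333,183),32,o);b=onplane('wrist',(328,277.5),32,o)
print(c,a,b,np.degrees(np.arctan2(*(b-a)[1::-1])),np.linalg.norm(a-b))
l=onplane('wrist',(277.5,231),32,o);r=onplane('wrist',(382,230),32,o);print((l+r)/2,(a+b)/2,np.linalg.norm(l-r))
Rm=q2R(o['orientation']);print(np.degrees(np.arctan2(Rm[1,1],Rm[0,1])))
```

```text
[379.51 320.67  32.  ] [347.53 320.29  32.  ] [412.92 321.69  32.  ] 1.2233572998110642 65.40538788434932
[379.17 320.46  32.  ] [380.22 320.99  32.  ] 68.84086156767097
93.80484974329937
```

View pics/c17.png

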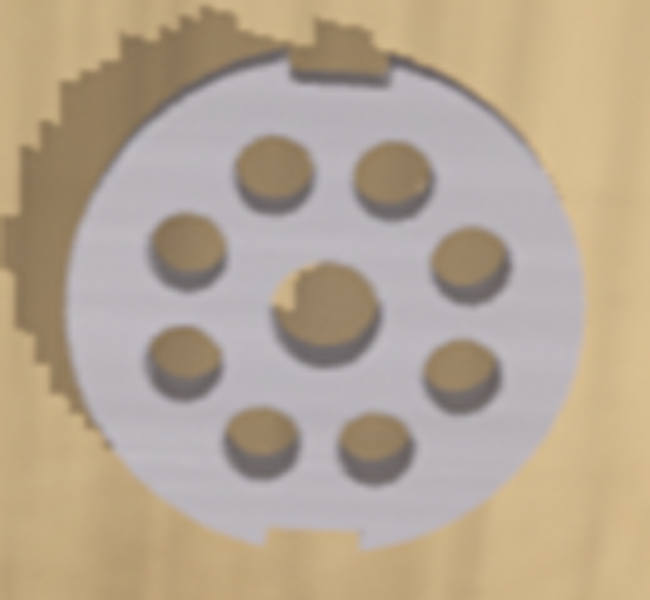

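```bash
python3 -m jog '[0,0,-2.8,0,0.07,-1,-0.9, 0,0,-2.8,0,0.07,-2,-0.9, 0,0,-2.8,0,0.07,-2.4,-0.9, 0,0,-2.8,0,0.07,-2.4,-0.9]'
python3 - <<'E'
from h import *
np.set_printoptions(precision=3,suppress=True)
o,im=snap('wrist','w18');print(o['tool_pos'],o['orientation'],o['joint_vel'],o['width'])
E
```

```text
time_s: 15.7
tool_pos: [379.4, 321.2, 37.8]
orientation: [-0.002, -0.009, 1.0, -0.002]
ft_force: [0.3, -1.4, 1.0]
width: 81.1
[379.368 321.173  37.823] [-0.002 -0.009  1.    -0.002] [ 0.008 -0.048 -0.018 -0.012 -0.007  0.018  0.004] 81.06006834316102
```

View pics/w18.png

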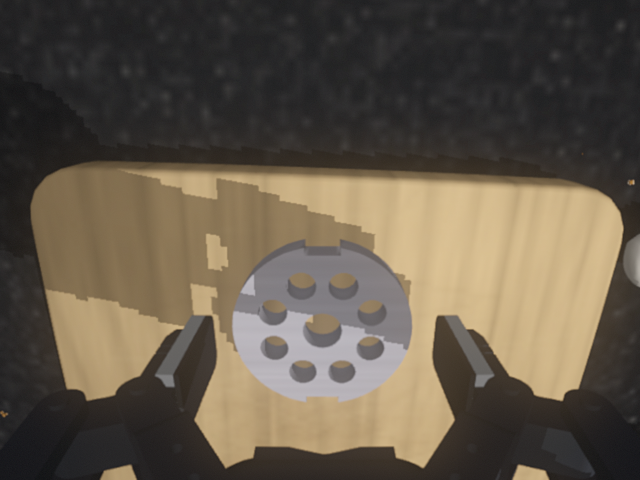

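```bash
python3 -m jog '[0,0,0,0,0,-0.13,-0.75, 0,0,0,0,0,-0.13,-0.65, 0,0,0,0,0,-0.13,-0.4, 0,0,0,0,0,-0.13,-0.4, 0,0,0,0,0,-0.13,-0.4, 0,0,0,0,0,-0.13,-0.4]' 60
python3 - <<'E'
from h import *
np.set_printoptions(precision=3,suppress=True)
o,im=snap('wrist','w19');print(o['tool_pos'],o['orientation'],o['ft_force'],o['width'])
E
```

```text
time_s: 16.5
tool_pos: [379.7, 322.6, 33.3]
orientation: [-0.0, -0.01, 1.0, -0.001]
ft_force: [-0.5, -2.6, 9.1]
width: 65.3
[379.745 322.568  33.342] [-0.    -0.01   1.    -0.001] [-0.462 -2.631  9.14 ] 65.2643743541923
```

View pics/w19.png

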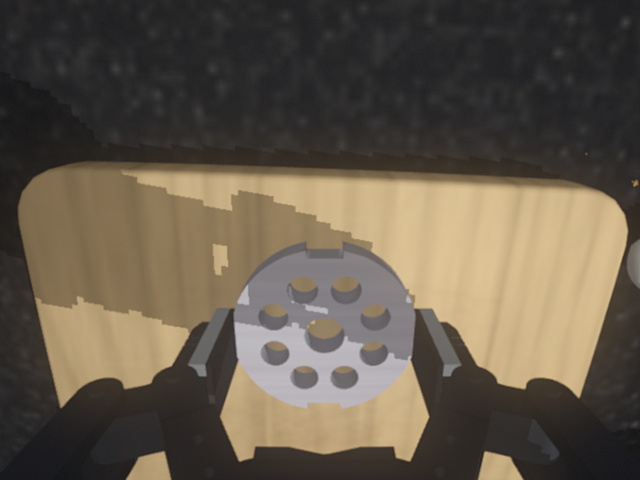

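Run:
```python
from h import *
np.set_printoptions(precision=3,suppress=True)
Rk=q2R(np.array([.1555,.1345,.956,-.2075])/np.linalg.norm([.1555,.1345,.956,-.2075]));pk=np.array([473.55,-77.97,138.2])
print('A',Rk@[-1.5,.4,12.9]+pk,-Rk[:,2], mouthR(2.0743)[:,2])
im=cv2.imread('pics/w19.png');cv2.imwrite('pics/c19.png',cv2.resize(im[235:415,225:425],None,fx=4,fy=3.3,interpolation=2))
o=env.observe();Rm=q2R(o['orientation'])
for zt in (1.3,):
  for uv in [(325,334),(234,330),(414.5,328),(325,257),(323,404)]:
    p,v=ray('wrist',np.array(uv),o)
    p=Rm.T@(p-o['tool_pos']);v=Rm.T@v; print((p+v*(zt-p[2])/v[2])[:2],end=' ')
```

```text
A [478.169 -83.57  127.424] [-0.242  0.439  0.865] [-0.241  0.438  0.866]
[0.147 0.569] [  1.685 -33.05 ] [ 2.622 33.543] [30.692  0.534] [-32.103  -0.188]
```

View pics/c19.png

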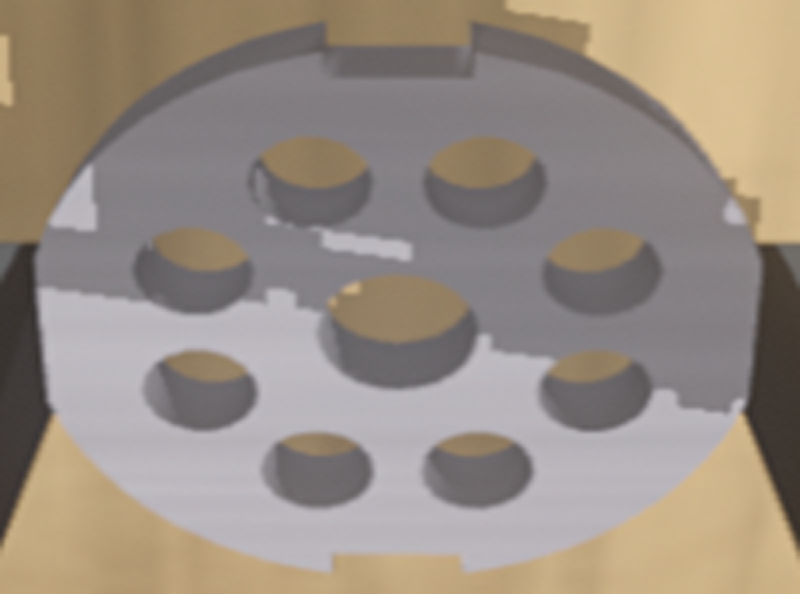

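Run:
```python
from h import *
np.set_printoptions(precision=3,suppress=True)
np.save('mouth.npy',[478.4,-83.5,2.0743])
o=env.observe()
print(goal(180,(-.5,.4,11.3),(0,0,56),o))
```

```text
(array([-29.157,  -7.853,  27.091]), array([ 1.643, -7.542,  3.063]), array([461.893, -54.571, 186.484]))
```

```bash
python3 -m jog '[0,0,0,0,0,1.2,-0.4, 0,0,0,0.2,-0.4,2.4,-0.4, 0,0,0,0.5,-1.3,3.4,-0.4, 0,0,0,0.8,-2.5,3.6,-0.4, 0,0,0,1.1,-3.7,3.6,-0.4, -7.3,-2,6.8,1.4,-4.9,3.6,-0.4, -14.6,-3.9,13.5,1.6,-6.1,3.6,-0.4, -21.9,-5.9,20.3,1.64,-7,3.6,-0.4, -29.2,-7.9,27.1,1.64,-7.54,3.4,-0.4, -29.2,-7.9,27.1,1.64,-7.54,3.06,-0.4, -29.2,-7.9,27.1,1.64,-7.54,3.06,-0.4, -29.2,-7.9,27.1,1.64,-7.54,3.06,-0.4, -29.2,-7.9,27.1,1.64,-7.54,3.06,-0.4]'
python3 - <<'E'
from h import *
np.set_printoptions(precision=3,suppress=True)
o,im=snap('wrist','w20');print(o['tool_pos'],o['orientation'],o['joint_vel'],o['width'],o['joints'])
print(goal(180,(-.5,.4,11.3),(0,0,56),o))
E
```

```text
time_s: 18.18
tool_pos: [462.0, -53.8, 185.8]
orientation: [0.065, -0.24, 0.936, -0.251]
ft_force: [0.2, 0.6, -1.8]
width: 65.4
[462.011 -53.775 185.755] [ 0.065 -0.24   0.936 -0.251] [-0.001  0.     0.003  0.003  0.009 -0.003 -0.006] 65.39246933397624 [-0.349  0.631  0.019  2.34   1.44   0.509  0.343]
(array([-0.016,  0.087,  0.031]), array([-0.002, -0.016,  0.015]), array([461.893, -54.571, 186.484]))
```

View pics/w20.png

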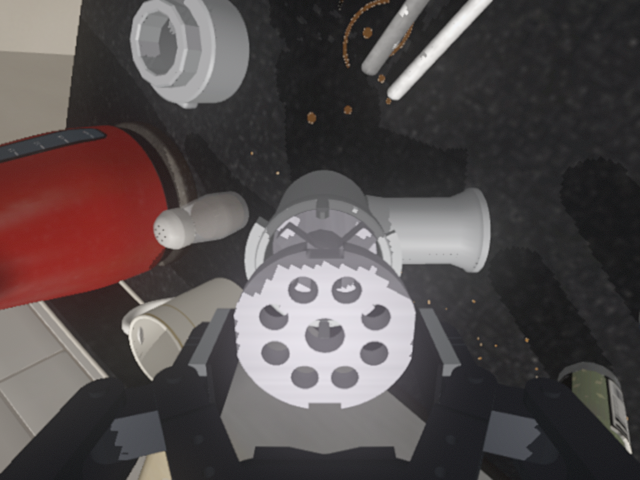

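```bash
python3 -m jog '[0,0,0,0.028,-0.06,-0.1,-0.4, 0,0,0,0.056,-0.121,-0.193,-0.4, 0,0,0,0.056,-0.121,-0.193,-0.4]'
python3 - <<'E'
from h import *
o,im=snap('wrist','w21');print(o['time_s'],o['tool_pos'],o['ft_force'])
im=cv2.imread('pics/w21.png')
cv2.imwrite('pics/c21.png',cv2.resize(im[190:410,225:425],(700,600),interpolation=2))
print(goal(180,(-.5,.4,11.3),(0,0,44),o))
E
```

```text
time_s: 18.6
tool_pos: [463.9, -60.5, 174.9]
orientation: [0.064, -0.241, 0.935, -0.251]
ft_force: [-0.7, -0.4, -1.9]
width: 65.6
18.6 [463.92712665 -60.48690119 174.93043051] [-0.68705015 -0.35586142 -1.93755645]
(array([ 0.0792706 , -0.08122817,  0.02149118]), array([0.0172203 , 0.01321593, 0.02321549]), array([464.78814148, -59.82610455, 176.09120483]))
```

View pics/c21.png

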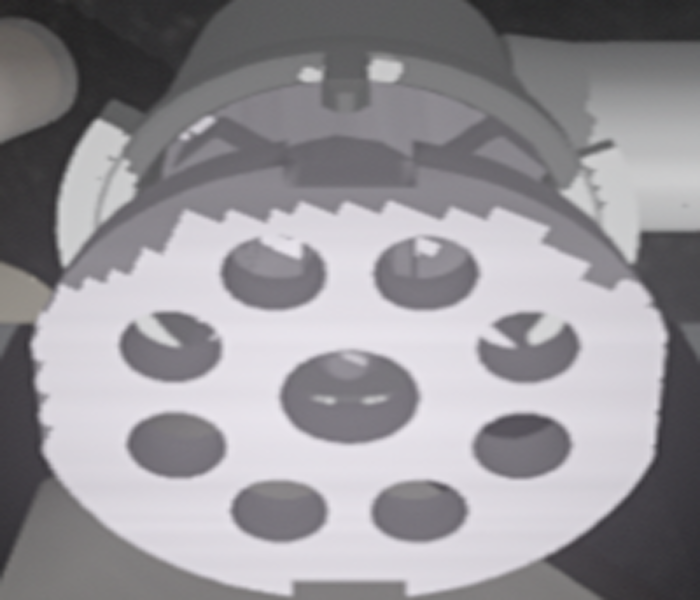

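```bash
python3 -m jog '[0,0,0,0.019,0.01,0,-0.4, 0,0,0,0.043,-0.034,-0.087,-0.4, 0,0,0,0.067,-0.078,-0.173,-0.4, 0,0,0,0.067,-0.078,-0.173,-0.4]'
python3 - <<'E'
from h import *
o,im=snap('wrist','w22');print(o['time_s'],o['tool_pos'],o['ft_force'])
im=cv2.imread('pics/w22.png')
cv2.imwrite('pics/c22.png',cv2.resize(im[190:410,225:425],(700,600),interpolation=2))
print(goal(180,(-.5,.4,11.3),(0,0,34),o))
E
```

```text
time_s: 19.15
tool_pos: [467.3, -64.2, 166.3]
orientation: [0.064, -0.241, 0.935, -0.251]
ft_force: [-0.7, -0.2, -0.9]
width: 65.8
19.15 [467.28725584 -64.17055655 166.31135209] [-0.74135404 -0.15923845 -0.94564413]
(array([ 7.13132423e-02, -7.51781781e-02, -7.71634296e-05]), array([-0.00173255, -0.0007007 ,  0.02239197]), array([467.20062824, -64.20559169, 167.43095079]))
```

View pics/c22.png

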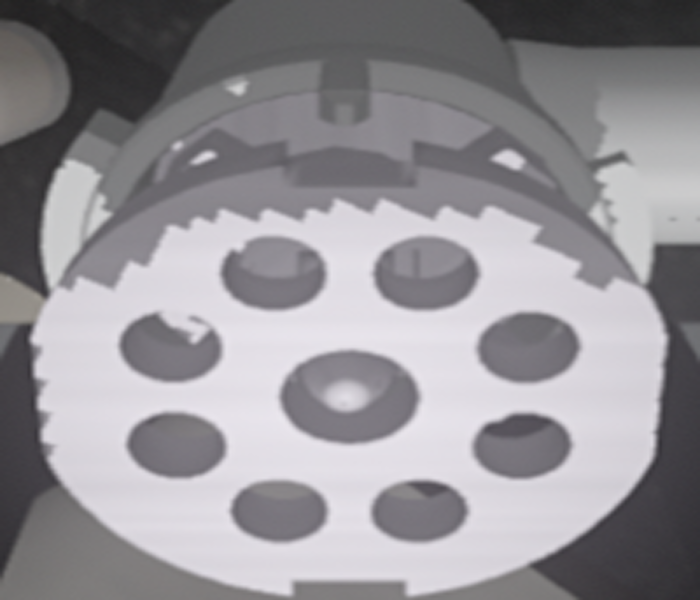

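```bash
python3 -m jog '[0,0,0,0.024,-0.044,-0.087,-0.4, 0,0,0,0.047,-0.089,-0.173,-0.4, 0,0,0,0.047,-0.089,-0.173,-0.4]'
python3 - <<'E'
from h import *
o,im=snap('wrist','w23');print(o['time_s'],o['tool_pos'],o['ft_force'])
im=cv2.imread('pics/w23.png')
cv2.imwrite('pics/c23.png',cv2.resize(im[190:430,225:425],(660,600),interpolation=2))
print(goal(180,(-.5,.4,11.3),(0,0,23),o))
E
```

```text
time_s: 19.58
tool_pos: [469.7, -68.6, 157.7]
orientation: [0.064, -0.241, 0.935, -0.251]
ft_force: [-0.4, 0.1, -1.4]
width: 65.4
19.575 [469.66978107 -68.63162748 157.6878299 ] [-0.44996991  0.09792885 -1.37669938]
(array([ 0.06968888, -0.06889336,  0.00299892]), array([ 0.00369165, -0.007828  ,  0.00433683]), array([469.85436368, -69.02302755, 157.90467135]))
```

View pics/c23.png

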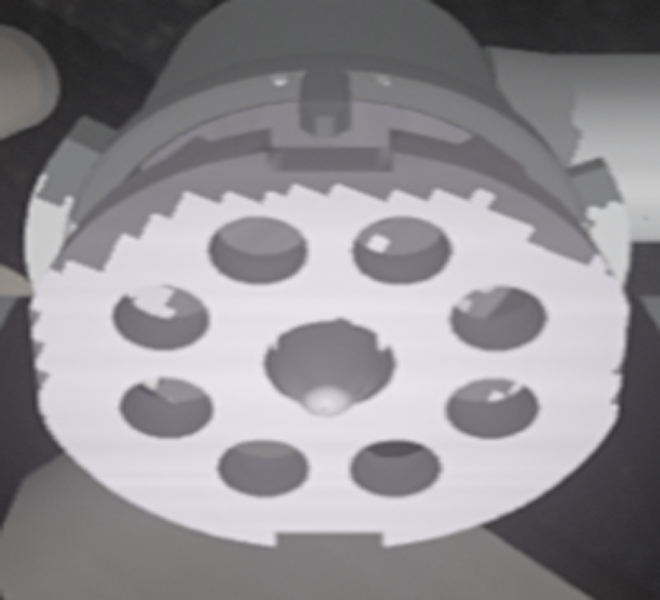

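```bash
python3 -m jog '[0,0,0,0.018,-0.03,-0.052,-0.4, 0,0,0,0.034,-0.056,-0.104,-0.4, 0,0,0,0.034,-0.056,-0.104,-0.4]'; python3 -m jog '[0,0,0,0.012,-0.022,-0.043,-0.4, 0,0,0,0.012,-0.022,-0.043,-0.4]'
python3 - <<'E'
from h import *
o,im=snap('wrist','w24');print(o['time_s'],o['tool_pos'],o['ft_force'])
im=cv2.imread('pics/w24.png')
cv2.imwrite('pics/c24.png',cv2.resize(im[190:430,225:425],(660,600),interpolation=2))
print(goal(180,(-.5,.4,11.3),(0,0,12),o))
E
```

```text
time_s: 20.0
tool_pos: [471.5, -71.3, 152.7]
orientation: [0.064, -0.241, 0.935, -0.251]
ft_force: [0.3, 0.1, -1.8]
width: 65.5
time_s: 20.25
tool_pos: [472.1, -72.3, 150.6]
orientation: [0.064, -0.241, 0.935, -0.251]
ft_force: [0.2, -0.4, -2.3]
width: 65.2
20.25 [472.06633517 -72.32616198 150.59170727] [ 0.23906154 -0.40458404 -2.31879032]
(array([ 0.05903645, -0.03961189, -0.01152468]), array([ 0.00883528, -0.03028603, -0.04426631]), array([472.50809912, -73.8404634 , 148.37839191]))
```

View pics/c24.png

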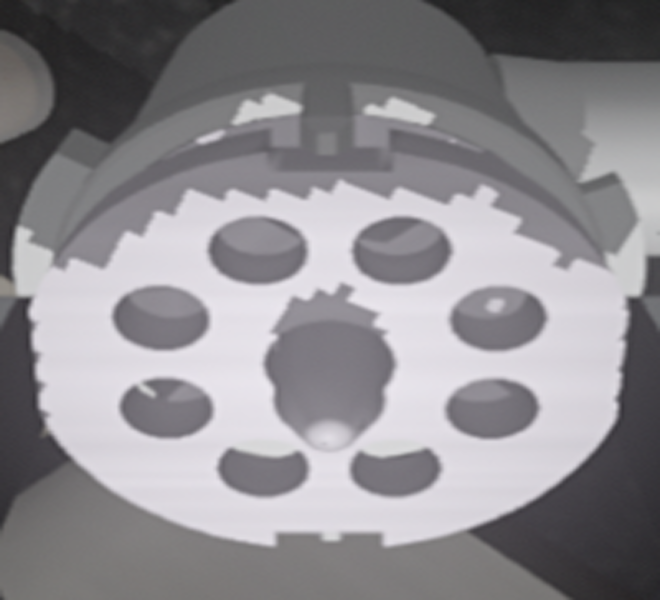

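```bash
python3 -m jog '[0,0,0,0.008,-0.016,-0.03,-0.4, 0,0,0,0.008,-0.016,-0.03,-0.4]'; python3 -m jog '[0,0,0,0.007,-0.013,-0.026,-0.4, 0,0,0,0.007,-0.013,-0.026,-0.4]'; python3 -m jog '[0,0,0,0.007,-0.013,-0.026,-0.4, 0,0,0,0.007,-0.013,-0.026,-0.4]'
```

```text
time_s: 20.55
tool_pos: [472.5, -73.1, 149.1]
orientation: [0.064, -0.241, 0.935, -0.251]
ft_force: [0.6, -0.0, -2.1]
width: 65.2
time_s: 20.8
tool_pos: [472.8, -73.5, 148.2]
orientation: [0.064, -0.241, 0.935, -0.251]
ft_force: [-1.9, 2.7, 3.7]
width: 65.5
time_s: 21.05
tool_pos: [472.8, -73.6, 148.0]
orientation: [0.065, -0.241, 0.935, -0.251]
ft_force: [-8.8, 8.9, 21.8]
width: 65.5
```

```bash
python3 -m jog '[0,0,0,-0.007,0.013,0.026,-0.5, 0,0,0,-0.007,0.013,0.026,-0.8, 0,0,0,-0.007,0.013,0.026,-0.8, 0,0,0,-0.007,0.013,0.026,-0.8]'
python3 - <<'E'
from h import *
o,im=snap('wrist','w25');print(o['time_s'],o['tool_pos'],o['ft_force'],o['width'])
im=cv2.imread('pics/w25.png')
cv2.imwrite('pics/c25.png',cv2.resize(im[190:430,225:425],(660,600),interpolation=2))
E
```

```text
time_s: 21.55
tool_pos: [472.9, -73.9, 147.8]
orientation: [0.064, -0.241, 0.935, -0.251]
ft_force: [0.0, -0.6, 1.0]
width: 76.9
21.55 [472.94575212 -73.90292725 147.79038214] [ 0.02671908 -0.61555297  1.03469352] 76.89173864808268
```

View pics/c25.png

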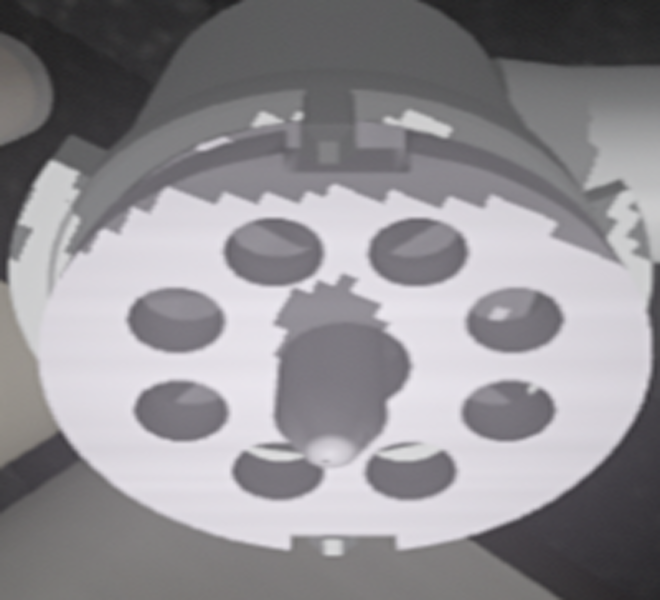

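```bash
python3 -m jog '[0,0,0,-0.168,0.306,0.606,-0.9, 0,0,0,-0.336,0.613,1.21,-0.9, 0,0,0,-0.336,0.613,1.21,-0.9]'
python3 - <<'E'
from h import *
np.set_printoptions(precision=3,suppress=True)
o,im=snap('wrist','w26');print(o['tool_pos'],o['joints'])
print(vgoal(122,(456.5,-316,210),o))
E
```

```text
time_s: 21.98
tool_pos: [456.7, -41.8, 209.8]
orientation: [0.066, -0.241, 0.935, -0.251]
ft_force: [0.3, -0.3, 0.6]
width: 81.4
[456.68  -41.781 209.755] [-0.405  0.574  0.054  2.328  1.287  0.511  0.487]
(array([25.815, 15.379,  3.017]), array([-0.004, -5.484,  0.005]))
```

View pics/w26.png

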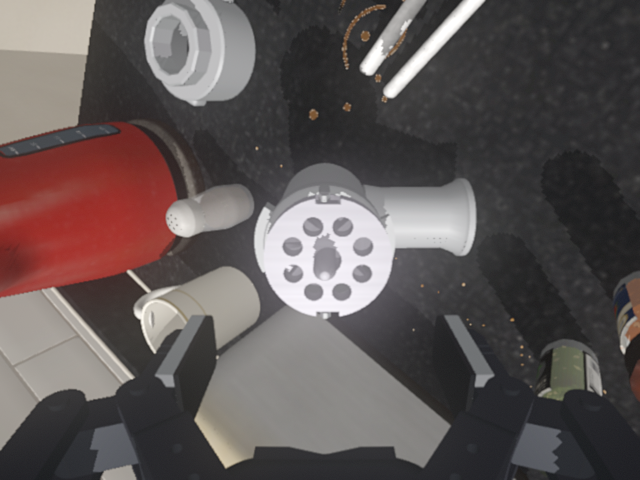

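```bash
python3 -m jog '[6.5,3.8,0.8,0,-0.5,0.8,-1, 13,7.7,1.5,0,-1.6,1,-1, 19.4,11.5,2.3,0,-2.8,1,-1, 25.8,15.4,3,0,-4,0.8,-1, 25.8,15.4,3,0,-5,0.4,-1, 25.8,15.4,3,0,-5.5,0,-1, 25.8,15.4,3,0,-5.5,0,-1, 25.8,15.4,3,0,-5.5,0,-1, 25.8,15.4,3,0,-5.5,0,-1]'
python3 - <<'E'
from h import *
np.set_printoptions(precision=3,suppress=True)
o,im=snap('wrist','w27');print(o['tool_pos'],o['orientation'],o['joint_vel'],o['width'],o['joints'])
E
```

```text
time_s: 23.15
tool_pos: [454.8, -318.8, 206.9]
orientation: [-0.003, -0.274, 0.962, 0.0]
ft_force: [-0.2, 0.6, -0.8]
width: 85.6
[ 454.77  -318.757  206.877] [-0.003 -0.274  0.962  0.   ] [-0.051 -0.032 -0.04   0.026 -0.013 -0.004 -0.   ] 85.60146525368963 [ 0.798  0.679 -0.456  1.806  0.419  0.759  2.245]
```

View pics/w27.png

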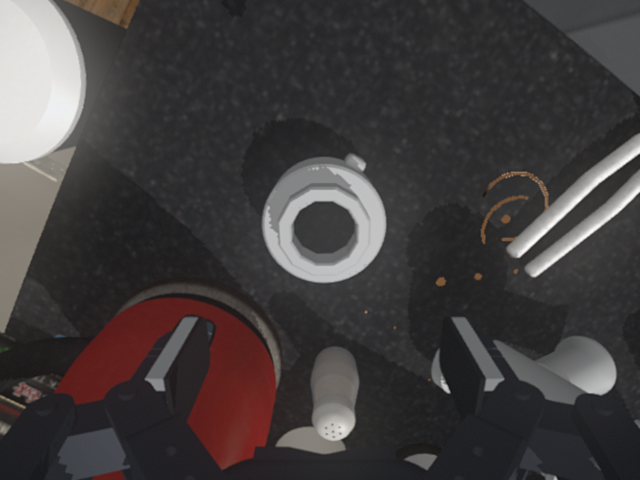

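Run:
```python
from h import *
np.set_printoptions(precision=2,suppress=True)
o=env.observe(); print(o['tool_pos'])
im=cv2.imread('pics/w27.png');cv2.imwrite('pics/c27.png',cv2.resize(im[145:290,250:400],None,fx=4,fy=4,interpolation=2))
print(onplane('wrist',(324.5,227),60,o),onplane('wrist',(324.5,232),60,o))
```

```text
[ 455.65 -316.94  207.53]
[ 457.9  -315.31   60.  ] [ 461.05 -313.33   60.  ]
```

View pics/c27.png

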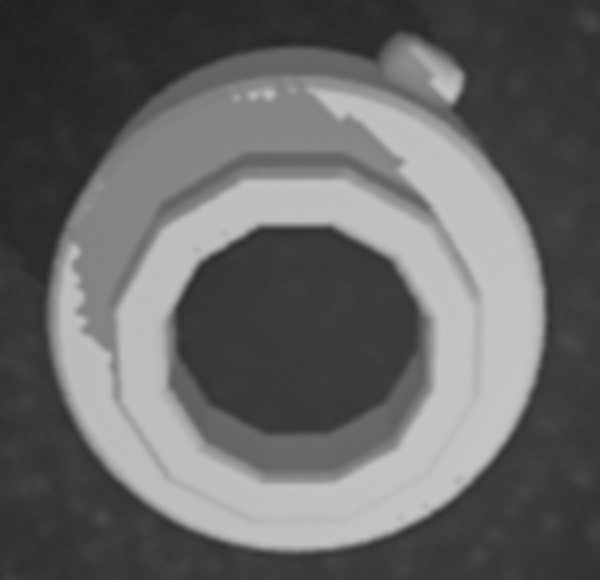

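```bash
python3 -m jog '[0,0,-10,0.03,0.02,-0.7,-1, 0,0,-20,0.07,0.03,-1.3,-1, 0,0,-30,0.09,0.04,-2,-1, 0,0,-30,0.09,0.04,-2,-1, 0,0,-30,0.09,0.04,-2,-1, 0,0,-30,0.09,0.04,-2,-1]'
python3 - <<'E'
from h import *
np.set_printoptions(precision=3,suppress=True)
o,im=snap('wrist','w28');print(o['tool_pos'],o['orientation'],o['joint_vel'],o['joints'])
E
```

```text
time_s: 23.95
tool_pos: [461.5, -316.0, 109.9]
orientation: [-0.001, -0.019, 1.0, -0.0]
ft_force: [0.9, -1.0, 0.8]
width: 85.2
[ 461.528 -316.036  109.932] [-0.001 -0.019  1.    -0.   ] [ 0.006  0.002  0.008  0.001 -0.003 -0.001 -0.005] [ 0.655  0.808 -0.234  1.873  0.359  0.504  1.782]
```

View pics/w28.png

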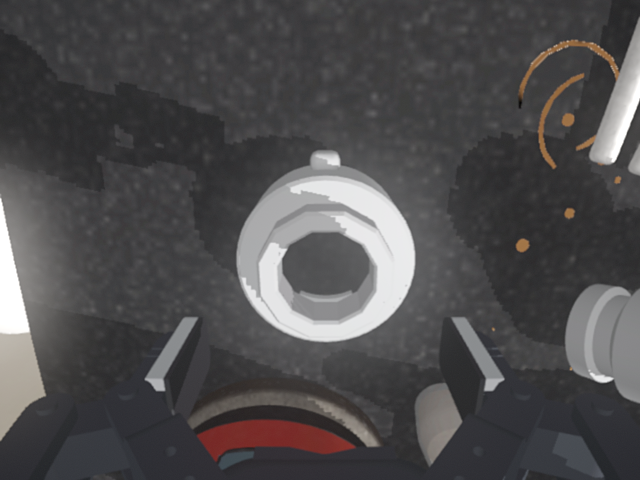

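Run:
```python
from h import *
np.set_printoptions(precision=2,suppress=True)
o=env.observe(); print(o['tool_pos'])
im=cv2.imread('pics/w28.png');cv2.imwrite('pics/c28.png',cv2.resize(im[140:350,220:430],None,fx=2.8,fy=2.8,interpolation=2))
print(onplane('wrist',(290,378),10,o),onplane('wrist',(240,430),40,o))
```

```text
[ 461.32 -316.28  109.83]
[ 557.59 -335.85   10.  ] [ 575.37 -364.67   40.  ]
```

View pics/c28.png

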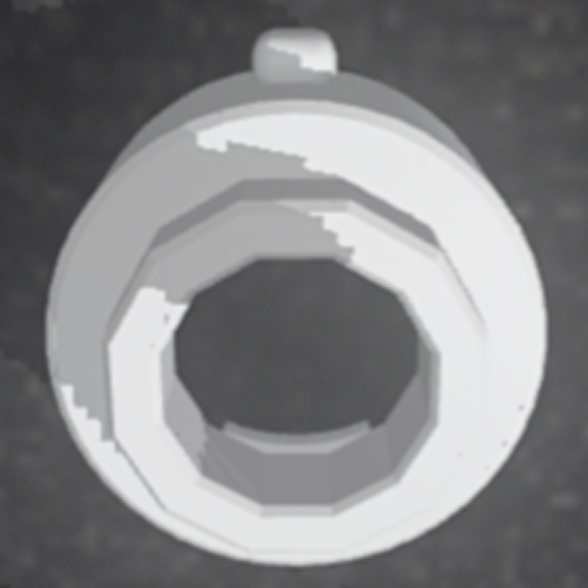

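Run:
```python
from h import *
np.set_printoptions(precision=2,suppress=True)
o=env.observe()
f=lambda x,y:np.array([x/2.8+220,y/2.8+140])
for q in [(298,378),(110,385),(487,378),(295,200),(298,550)]: print(onplane('wrist',f(*q),60,o))
print('ear',onplane('wrist',f(295,35),22,o))
Rm=q2R(o['orientation']);print(Rm[:,1])
```

```text
[ 458.7  -315.16   60.  ]
[ 461.27 -347.39   60.  ]
[ 457.51 -282.79   60.  ]
[ 427.31 -316.86   60.  ]
[ 492.64 -313.84   60.  ]
ear [ 405.32 -317.68   22.  ]
[-0.04  1.   -0.  ]
```

```bash
python3 -m jog '[0,0,0,-0.04,0.02,-0.5,-1, 0,0,0,-0.04,0.02,-1.1,-1, 0,0,0,-0.04,0.02,-1.1,-1, 0,0,0,-0.04,0.02,-1.1,-0.7, 0,0,0,-0.04,0.02,-1.1,-0.45, 0,0,0,-0.04,0.02,-1.1,-0.35, 0,0,0,-0.04,0.02,-1.1,-0.35, 0,0,0,-0.04,0.02,-1.1,-0.35]' 80
python3 - <<'E'
from h import *
np.set_printoptions(precision=3,suppress=True)
o,im=snap('wrist','w29');print(o['tool_pos'],o['orientation'],o['ft_force'],o['width'])
E
```

```text
time_s: 25.0
tool_pos: [459.4, -315.6, 55.5]
orientation: [-0.001, -0.018, 1.0, -0.001]
ft_force: [-1.2, 0.2, 6.1]
width: 63.5
[ 459.42  -315.62    55.527] [-0.001 -0.018  1.    -0.001] [-1.22   0.244  6.101] 63.5295890350953
```

View pics/w29.png

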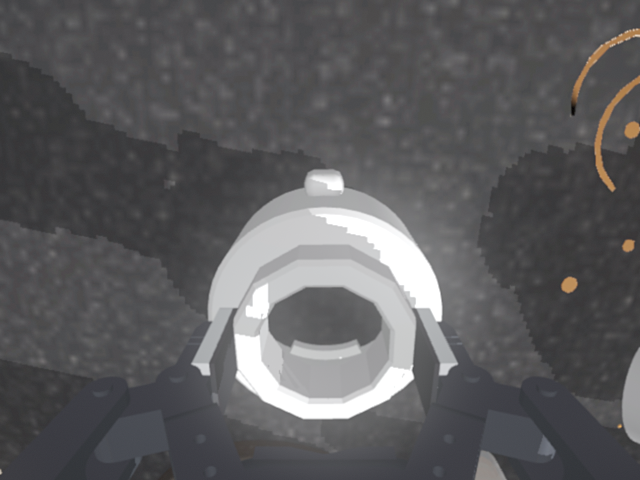

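Run:
```python
from h import *
np.set_printoptions(precision=2,suppress=True)
im=cv2.imread('pics/w29.png');cv2.imwrite('pics/c29.png',cv2.resize(im[235:425,220:430],None,fx=3.5,fy=3.1,interpolation=2))
o=env.observe();Rm=q2R(o['orientation'])
for uv in [(324,262),(325,418),(235,340),(415,338)]:
    p,v=ray('wrist',np.array(uv),o)
    p=Rm.T@(p-o['tool_pos']);v=Rm.T@v; print((p+v*(-4.5-p[2])/v[2])[:2],end=' ')
```

```text
[31.19  0.19] [-33.84   0.6 ] [  1.13 -31.54] [ 2.04 32.56]
```

View pics/c29.png

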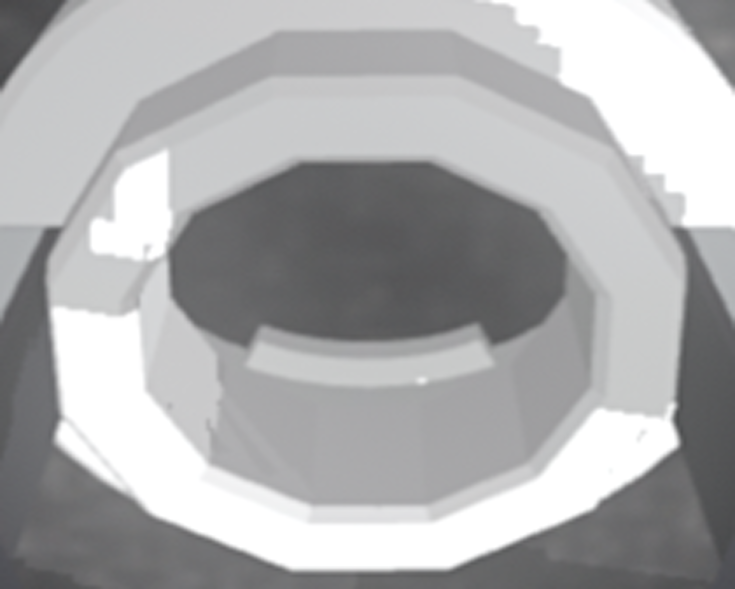

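Run:
```python
from h import *
np.set_printoptions(precision=3,suppress=True)
o=env.observe()
print(goal(175,(-1.1,.4,55.5),(0,0,52),o))
```

```text
(array([-28.599,  -9.391,  21.358]), array([-0.157,  5.569,  3.315]), array([451.602, -37.196, 221.249]))
```

```bash
python3 -m jog '[0,0,0,0,0,1.2,-0.35, 0,0,0,0,0,2.4,-0.35, 0,0,0,0,0.5,3.6,-0.35, 0,0,0,-0.03,1.6,4.3,-0.35, -5.7,-1.9,4.3,-0.06,2.7,4.4,-0.35, -11.4,-3.8,8.5,-0.1,3.7,4.4,-0.35, -17.2,-5.6,12.8,-0.16,4.7,4.4,-0.35, -22.9,-7.5,17.1,-0.16,5.57,4.4,-0.35, -28.6,-9.4,21.4,-0.16,5.57,4.3,-0.35, -28.6,-9.4,21.4,-0.16,5.57,3.6,-0.35, -28.6,-9.4,21.4,-0.16,5.57,3.5,-0.35, -28.6,-9.4,21.4,-0.16,5.57,3.5,-0.35, -28.6,-9.4,21.4,-0.16,5.57,3.5,-0.35]'
python3 - <<'E'
from h import *
np.set_printoptions(precision=3,suppress=True)
o,im=snap('wrist','w30');print(o['tool_pos'],o['orientation'],o['joint_vel'],o['width'],o['joints'])
snap('side','s30')
print(goal(175,(-1.1,.4,55.5),(0,0,52),o))
E
```

```text
time_s: 26.68
tool_pos: [451.2, -37.1, 229.5]
orientation: [0.075, -0.198, 0.946, -0.247]
ft_force: [0.8, 0.3, -2.6]
width: 63.7
[451.193 -37.1   229.505] [ 0.075 -0.198  0.946 -0.247] [ 0.001  0.001 -0.     0.001  0.007 -0.005 -0.008] 63.72643595591158 [-0.415  0.524  0.044  2.314  1.167  0.544  0.517]
(array([-0.085, -0.014,  0.135]), array([ 0.008, -0.002, -0.165]), array([451.602, -37.196, 221.249]))
```

View pics/w30.png

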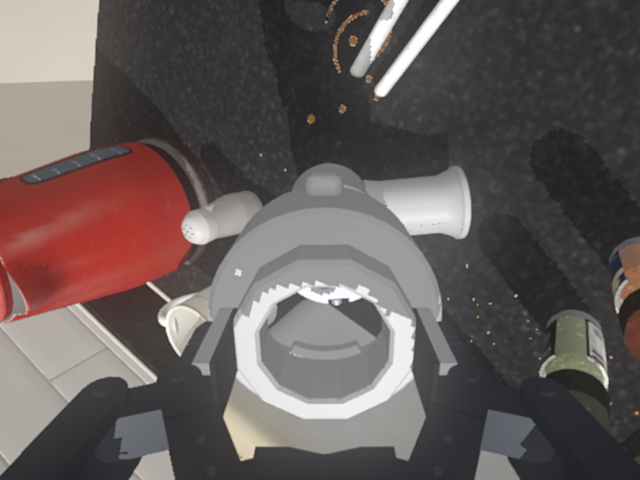

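View pics/s30.png

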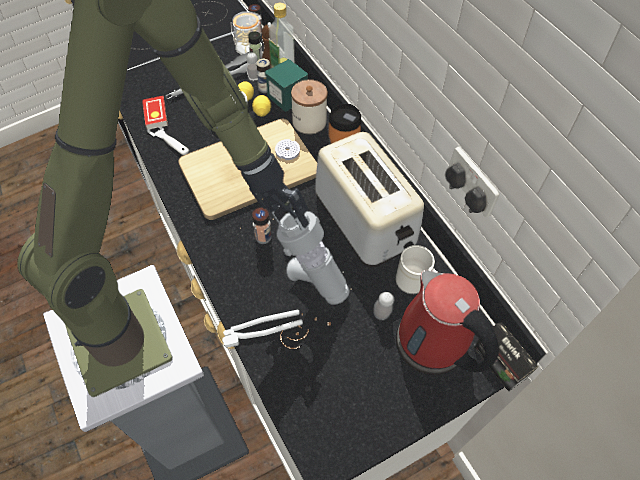

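```bash
python3 -m jog '[0,0,0,0.008,-0.002,-0.165,-0.35, 0,0,0,0.05,-0.078,-0.315,-0.35, 0,0,0,0.092,-0.154,-0.465,-0.35, 0,0,0,0.133,-0.23,-0.615,-0.35, 0,0,0,0.133,-0.23,-0.615,-0.35, 0,0,0,0.133,-0.23,-0.615,-0.35]'
python3 - <<'E'
from h import *
np.set_printoptions(precision=3,suppress=True)
o,im=snap('wrist','w31');print(o['tool_pos'],o['ft_force'],o['width'])
snap('side','s31')
print(goal(175,(-1.1,.4,55.5),(0,0,26),o))
i=cv2.imread('pics/s31.png');j=cv2.imread('pics/w31.png')
cv2.imwrite('pics/c31.png',np.hstack([cv2.resize(j[150:430,190:460],(480,500),interpolation=2),cv2.resize(i[200:300,260:324],(320,500),interpolation=2)]))
E
```

```text
time_s: 27.52
tool_pos: [457.4, -48.0, 198.1]
orientation: [0.075, -0.199, 0.945, -0.247]
ft_force: [0.1, -0.9, -2.5]
width: 63.6
[457.433 -47.995 198.083] [ 0.084 -0.942 -2.496] 63.59004904456754
(array([-0.063, -0.101,  0.043]), array([ 0.009, -0.012,  0.013]), array([457.874, -48.582, 198.732]))
```

View pics/c31.png

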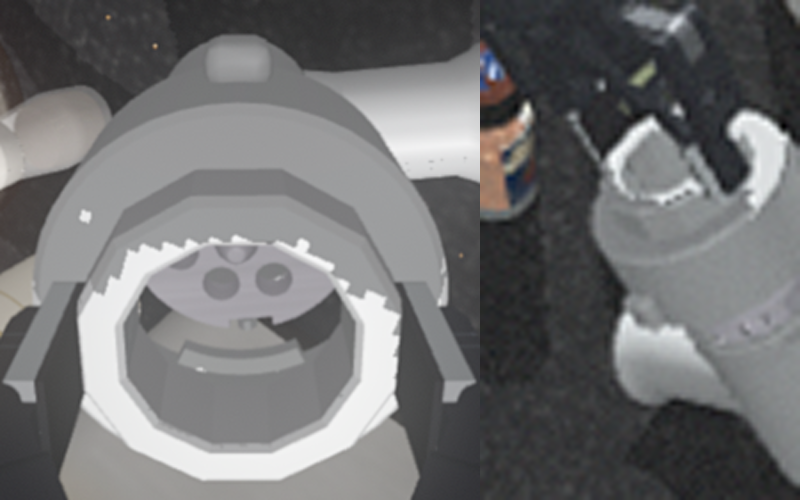

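```bash
python3 -m jog '[0,0,0,0.03,-0.05,-0.08,-0.35, 0,0,0,0.062,-0.109,-0.178,-0.35, 0,0,0,0.062,-0.109,-0.178,-0.35]'; python3 -m jog '[0,0,0,0.026,-0.048,-0.095,-0.35, 0,0,0,0.053,-0.096,-0.19,-0.35, 0,0,0,0.053,-0.096,-0.19,-0.35]'
python3 - <<'E'
from h import *
np.set_printoptions(precision=3,suppress=True)
o,im=snap('wrist','w32');print(o['tool_pos'],o['ft_force'],o['width'])
print(goal(175,(-1.1,.4,55.5),(0,0,4),o))
j=cv2.imread('pics/w32.png')
cv2.imwrite('pics/c32.png',cv2.resize(j[150:430,190:460],(580,600),interpolation=2))
E
```

```text
time_s: 28.0
tool_pos: [460.2, -53.9, 188.4]
orientation: [0.074, -0.2, 0.945, -0.247]
ft_force: [-0.0, -0.0, -2.0]
width: 63.6
time_s: 28.38
tool_pos: [462.8, -58.6, 178.9]
orientation: [0.074, -0.2, 0.945, -0.247]
ft_force: [-0.5, -0.2, -2.2]
width: 64.0
[462.82  -58.565 178.851] [-0.547 -0.198 -2.169] 63.98749110305747
(array([-0.017, -0.198,  0.039]), array([0.007, 0.007, 0.017]), array([463.182, -58.217, 179.68 ]))
```

View pics/c32.png

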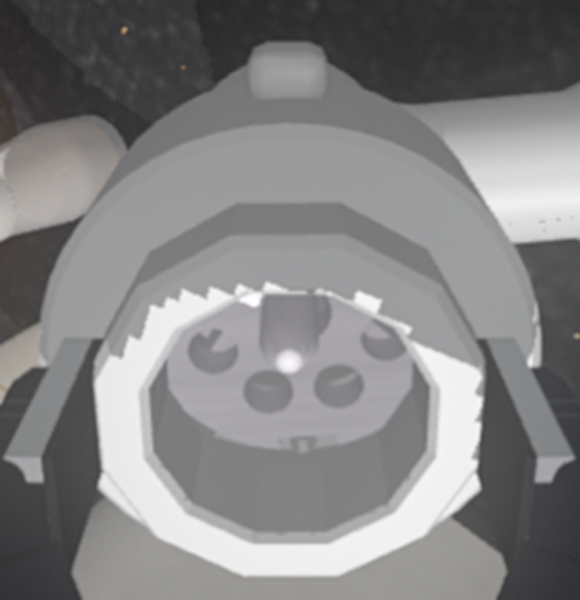

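```bash
python3 -m jog '[0,0,0,0.02,-0.025,-0.052,-0.35, 0,0,0,0.036,-0.048,-0.104,-0.35, 0,0,0,0.036,-0.048,-0.104,-0.35]'; python3 -m jog '[0,0,0,0.014,-0.026,-0.052,-0.35, 0,0,0,0.024,-0.044,-0.087,-0.35, 0,0,0,0.024,-0.044,-0.087,-0.35]'
python3 - <<'E'
from h import *
np.set_printoptions(precision=3,suppress=True)
o=env.observe()
print(goal(175,(-1.1,.4,55.5),(0,0,-8),o))
E
```

```text
time_s: 28.8
tool_pos: [464.8, -60.8, 173.9]
orientation: [0.074, -0.2, 0.945, -0.247]
ft_force: [-0.6, -0.6, -1.6]
width: 63.8
time_s: 29.18
tool_pos: [465.9, -63.0, 169.6]
orientation: [0.074, -0.2, 0.945, -0.247]
ft_force: [-0.7, 0.1, -2.8]
width: 64.0
(array([-0.029, -0.169,  0.032]), array([ 0.004, -0.009, -0.005]), array([466.077, -63.473, 169.288]))
```

```bash
python3 -m jog '[0,0,0,0.012,-0.02,-0.035,-0.35, 0,0,0,0.023,-0.042,-0.07,-0.35, 0,0,0,0.023,-0.042,-0.07,-0.35]'; python3 -m jog '[0,0,0,0.014,-0.026,-0.052,-0.35, 0,0,0,0.014,-0.026,-0.052,-0.35]';  python3 -m jog '[0,0,0,0.007,-0.013,-0.026,-0.35, 0,0,0,0.007,-0.013,-0.026,-0.35]'
python3 - <<'E'
from h import *
np.set_printoptions(precision=3,suppress=True)
o=env.observe()
print(goal(175,(-1.1,.4,55.5),(0,0,-16),o))
E
```

```text
time_s: 29.55
tool_pos: [467.1, -65.1, 166.1]
orientation: [0.074, -0.2, 0.945, -0.247]
ft_force: [0.8, -0.2, -2.9]
width: 63.2
time_s: 29.8
tool_pos: [467.8, -66.4, 163.4]
orientation: [0.074, -0.2, 0.945, -0.247]
ft_force: [0.3, -0.2, -2.0]
width: 63.6
time_s: 30.05
tool_pos: [468.1, -67.0, 162.2]
orientation: [0.074, -0.2, 0.945, -0.247]
ft_force: [-0.0, 0.5, -3.2]
width: 63.6
(array([-0.035, -0.157,  0.028]), array([-0.003,  0.   ,  0.002]), array([468.007, -66.976, 162.359]))
```

Predicted seat height reached without force; step until contact.

```bash
python3 -m jog '[0,0,0,0.005,-0.009,-0.017,-0.35, 0,0,0,0.005,-0.009,-0.017,-0.35]';  python3 -m jog '[0,0,0,0.005,-0.009,-0.017,-0.35, 0,0,0,0.005,-0.009,-0.017,-0.35]'
```

```text
time_s: 30.3
tool_pos: [468.3, -67.2, 161.9]
orientation: [0.074, -0.2, 0.945, -0.247]
ft_force: [-3.4, 2.7, 5.0]
width: 63.9
time_s: 30.55
tool_pos: [468.3, -67.2, 161.8]
orientation: [0.075, -0.2, 0.945, -0.247]
ft_force: [-7.9, 8.6, 17.7]
width: 63.2
```

```bash
python3 -m jog '[0,0,0,-0.004,0.007,0.014,-0.35, 2.41,-4.38,-8.66,-0.004,0.007,0.014,-0.35, 4.82,-8.76,-17.32,-0.004,0.007,0.014,-0.35, 7.23,-13.14,-25.98,-0.004,0.007,0.014,-0.35, 7.23,-13.14,-25.98,-0.004,0.007,0.014,-0.35]'
python3 - <<'E'
from h import *
np.set_printoptions(precision=3,suppress=True)
o=env.observe();print(o['joints'],o['moment'])
print(goal(145,(-1.1,.4,55.5),(0,0,-16.3),o))
E
```

```text
time_s: 31.18
tool_pos: [468.6, -66.7, 161.7]
orientation: [0.137, 0.052, 0.965, -0.218]
ft_force: [-2.9, 4.6, 8.4]
width: 63.5
[-0.31   0.69   0.019  2.345  1.594  0.496 -0.399] [ 0.665  0.396 -0.214]
(array([-0.178, -0.031,  0.003]), array([-0.016,  0.001,  0.002]), array([467.826, -66.648, 161.797]))
```

```bash
python3 -m jog '[2.41,-4.38,-8.66,-0.008,0,0,-0.35, 4.82,-8.76,-17.32,-0.008,0,0,-0.35, 7.23,-13.14,-25.98,-0.008,0,0,-0.35, 9.64,-17.52,-34.64,-0.008,0,0,-0.35, 9.64,-17.52,-34.64,-0.008,0,0,-0.35]'
python3 - <<'E'
from h import *
np.set_printoptions(precision=3,suppress=True)
o,im=snap('wrist','w33');print(o['joints'],o['moment'],o['width'])
print(goal(105,(-1.1,.4,55.5),(0,0,-16.3),o))
E
```

```text
time_s: 31.8
tool_pos: [468.2, -66.6, 161.6]
orientation: [0.203, 0.379, 0.889, -0.158]
ft_force: [-2.8, 3.3, 5.1]
width: 63.6
[-0.268  0.688 -0.048  2.346  1.586  0.539 -1.094] [ 0.73  0.33 -0.11] 63.62525989560752
(array([-0.22 ,  0.037, -0.047]), array([-0.005,  0.014, -0.002]), array([467.955, -65.929, 161.469]))
```

View pics/w33.png

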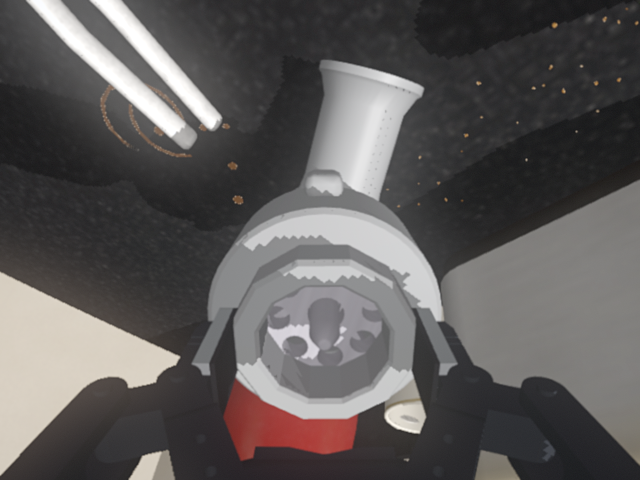

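```bash
python3 -m jog '[1.8,-3.3,-6.5,-0.002,0.005,0,-0.35, 2.9,-5.26,-10.4,-0.002,0.005,0,-0.35, 2.9,-5.26,-10.4,-0.002,0.005,0,-0.35]'
python3 - <<'E'
from h import *
o=env.observe();print(o['moment'],o['ft_force'])
E
python3 -m jog '[0.72,-1.31,-2.6,0,0,0,-0.35, 0.96,-1.75,-3.46,0,0,0,-0.35, 0.96,-1.75,-3.46,0,0,0,-0.35]'
python3 - <<'E'
from h import *
np.set_printoptions(precision=3,suppress=True)
o,im=snap('wrist','w34');print(o['joints'],o['moment'],o['width'])
print(goal(90,(-1.1,.4,55.5),(0,0,-16.3),o))
E
```

```text
time_s: 32.22
tool_pos: [468.2, -66.5, 161.5]
orientation: [0.219, 0.469, 0.845, -0.136]
ft_force: [-2.5, 4.3, 5.4]
width: 64.1
[ 0.72193173  0.33234576 -0.02551269] [-2.54584181  4.31343241  5.36026078]
time_s: 32.6
tool_pos: [468.2, -66.5, 161.5]
orientation: [0.223, 0.497, 0.828, -0.128]
ft_force: [-1.7, 3.9, 5.0]
width: 63.5
[-0.254  0.688 -0.071  2.346  1.583  0.555 -1.369] [0.719 0.332 0.051] 63.5406295158556
(array([-0.392,  0.428,  0.651]), array([-0.001,  0.017, -0.002]), array([468.133, -65.691, 161.398]))
```

View pics/w34.png

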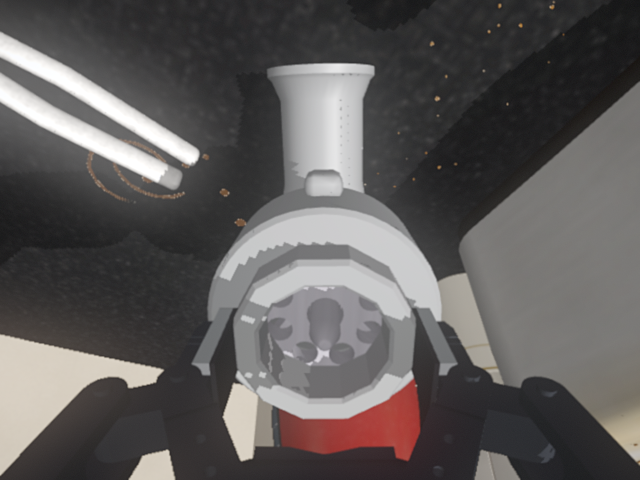

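```bash
python3 -m jog '[0.72,-1.31,-2.6,0,0.008,0,-0.35, 1.2,-2.19,-4.33,0,0.008,0,-0.35, 1.2,-2.19,-4.33,0,0.008,0,-0.35]'
python3 - <<'E'
from h import *
np.set_printoptions(precision=3,suppress=True)
o=env.observe();print(o['moment'],o['ft_force'],o['width'])
M=mouthR(2.0743);Y=M.T@q2R(o['orientation'])[:,1];print(np.degrees(np.arctan2(Y[1],Y[0])))
E
```

```text
time_s: 33.02
tool_pos: [468.4, -66.4, 161.5]
orientation: [0.229, 0.53, 0.808, -0.119]
ft_force: [-0.0, 1.0, 6.2]
width: 64.2
[-0.52   1.236  2.583] [-0.044  0.974  6.196] 64.19987822550932
84.54812240372662
```

```bash
python3 -m jog '[-0.72,1.31,2.6,0,0,0,-0.35, -0.72,1.31,2.6,0,0,0,-0.7, -0.72,1.31,2.6,0,0,0,-1, -0.72,1.31,2.6,0,0,0,-1, -0.72,1.31,2.6,0,0,0,-1]'
python3 - <<'E'
from h import *
np.set_printoptions(precision=3,suppress=True)
o,im=snap('wrist','w35');print(o['moment'],o['ft_force'],o['width'],o['time_s'])
E
```

```text
time_s: 33.65
tool_pos: [467.9, -67.0, 161.3]
orientation: [0.226, 0.513, 0.819, -0.125]
ft_force: [-0.1, 0.6, 0.2]
width: 85.0
[ 0.488  0.261 -0.002] [-0.133  0.649  0.177] 85.0386466245381 33.65
```

View pics/w35.png

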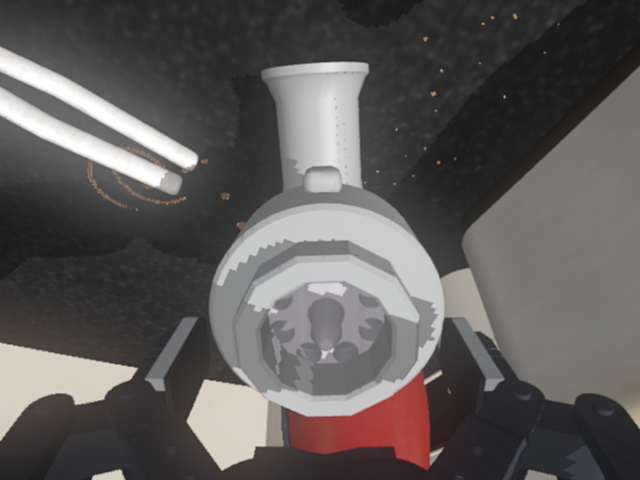

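```bash
python3 -m jog '[0,0,0,-0.12,0.22,0.43,-1, 0,0,0,-0.3,0.548,1.08,-1, 0,0,0,-0.482,0.876,1.73,-1, 0,0,0,-0.482,0.876,1.73,-1, 0,0,0,-0.482,0.876,1.73,-1]'
python3 - <<'E'
from h import *
np.set_printoptions(precision=3,suppress=True)
o,im=snap('wrist','w36');print(o['tool_pos'],o['ft_force'],o['time_s']);snap('side','s36');snap('top','t36')
i=cv2.imread('pics/s36.png');j=cv2.imread('pics/t36.png');raw=cv2.imread('pics/w36.png')
cv2.imwrite('pics/st36.png',np.hstack([cv2.resize(i[130:330,180:400],(440,400),interpolation=2),cv2.resize(j[190:310,240:348],(360,400),interpolation=2)]))
E
```

```text
time_s: 34.33
tool_pos: [443.8, -23.5, 247.6]
orientation: [0.226, 0.513, 0.819, -0.125]
ft_force: [-0.2, -0.4, -0.2]
width: 85.3
[443.756 -23.49  247.611] [-0.15  -0.441 -0.245] 34.325
```

View pics/w36.png

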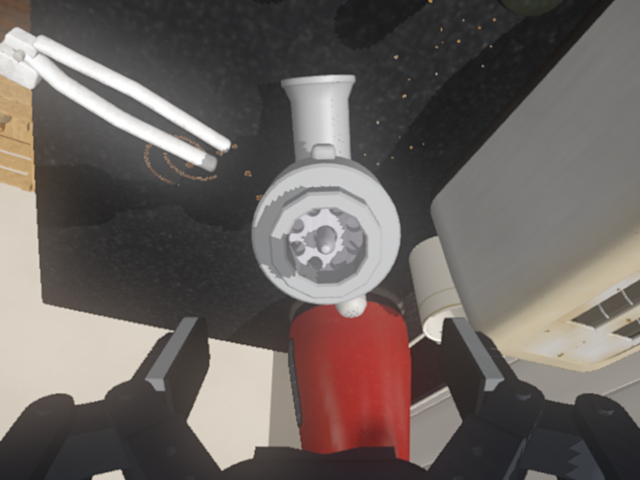

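View pics/st36.png

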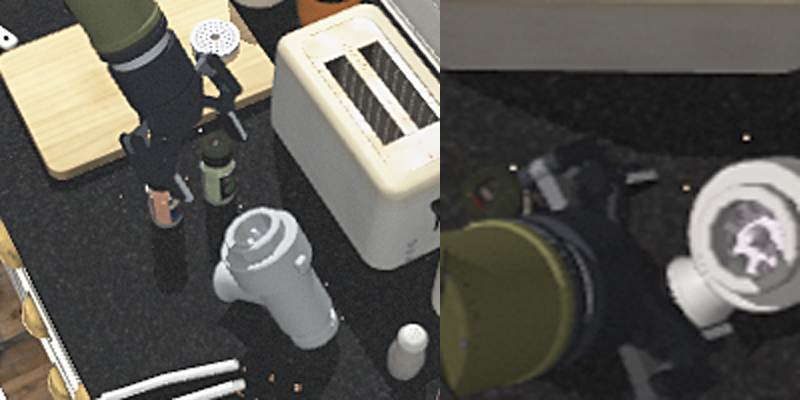

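Run:
```python
from h import *
env.job_done(); print(env.observe()['time_s'])
```

```text
the job is handed in; nothing more can be done
the job is handed in; nothing more can be done
```

The grinder head is put together for coarse mince and handed in at about 34.5 s of the 72 s. The hand-in gives no verdict, so this rests on my own checks.

- **Knife:** it is down on the square foot. It met firm contact at the height I had calculated, and the picture after release showed it flat, with the foot in its square hole.
- **Coarse plate:** it is flat on the knife with both notches over the lugs, and contact came within 0.5 mm of the calculated height. When let go, it slid about 1.5 mm toward the neck until its hole rested on the pin. That is inside the 5 mm allowed.
- **Locking ring:** it slipped on with its ears about 85° anticlockwise of the neck and came down within 1 mm of its calculated height. I turned it clockwise until the moment jumped from about 0 to 2.6 N m, which I took as the stop. I eased back about 3° before opening the gripper, and the last picture shows the ear in line with the neck.
- **Other things:** the last side picture shows the jars and salt shaker upright and the fine plate on the board. I judged their positions by eye and did not measure them. The arm is clear of everything.

Two things disagreed or went wrong on the way:

- **Camera disagreement:** the wrist camera's views differed from each other by 1–3 mm. I corrected for that by watching the spindle in the holes while lowering.
- **First knife grip:** the fingertips touched the board with about 22 N, so I raised the gripper and gripped again.

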